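# Seat the reference insert and hold a glaze sample on the sloped reader

### The arm

A 6-joint arm with a two-finger parallel gripper is mounted at the origin on the work surface. World frame = base frame: x ahead of the robot, y to its left, z up, the work surface at z = 0. Lengths are in mm, angles in degrees, forces in N, time in s.
With the tool pointing down it reaches from about 300 to 850 mm from the base axis. Payload 4.2 kg.
Tool frame: the origin (TCP) lies midway between the tips of the shut fingers; the grasp point (between the pads) lies 19 mm behind it (env.tcp_to_grasp is the distance from the TCP to the grasp point, in mm); z points along the fingers, x is the direction in which the jaws open and shut, and the axes are right-handed (so a half turn about z gives the same grasp; the last joint's range is limited). The gripper opens to 91 mm and grips with 3 to 60 N. Pads are 32 mm wide; open, the fingers measure 118 mm over their backs; the gripper's body (76 mm by 178 mm) begins 60 mm behind the grasp point.
Start: joints at [-75.688, 18.312, 89.639, -0, 72.044, -1.146], TCP at [153.262, -554.215, 213.976] pointing down, gripper open.
Joint ranges: [-177.97, 177.97], [-48.28, 115.42], [12.27, 149.76], [-77.06, 257.06], [2.81, 150.46], [-146.56, 146.56]. Speed limits (degrees/s): [147.25, 147.25, 180, 180, 180, 180].

### API

Orientations are given as [roll, pitch, yaw] about the fixed x, y, z axes, in that order (R = Rz(yaw) Ry(pitch) Rx(roll)).
In Python, from workcell import env gives the robot as it stands.
- The arm moves only by the tool drive_tool, never from a script. Its argument "motion" is a list of rows, each a list of 2 entries, a list of its own where there are three numbers: the shift along the world's x, y, z in m, then the turn, a rotation vector about the world's x, y, z in rad. In form: [[[dx, dy, dz], [wx, wy, wz]], ...]. A call has exactly 10 rows; each row shifts and turns the commanded pose from where the row before left it; what a row does not reach is not made up. A row lasts 1/12 s, in which the tool goes at most 41.7 mm and 7.16 degrees, less where a joint would pass 70% of its speed; a pose out of reach is approached as far as the arm can. A call is refused whole if a number of a shift passes 0.0417 or a number of a turn 0.125, either way. A call with a gripper value outside its range is refused whole. "claw" is the opening, from 0 (shut) to 1 (fully open), set as the call begins (left out, the last holds). The fingers move at their own pace and stop on an object; "force" is the grip in N (left out, the last holds). Time passes only in rows, so rows that do not move let the fingers close, or fill a call up. It gives the time, the measured TCP pose, the force and the opening at its end, in the units of the state.
- env.state(): the state, without advancing time (a new reading comes with each control period).
- env.grab_frame(name): name is "scene" or "top" or "wrist"; returns the picture (400x640x3 uint8, red, green, blue); there is no depth.
- env.camera_params(name): a dict with "fov_y" (degrees; the focal length in pixels is half the picture's height over the tangent of half this angle, whatever the lens; pixels are square), "cx", "cy" (the principal point, pixels), "k1" (the pictures are not rectified: a ray, as slopes to the right and down, at radius r is drawn at 1 + k1 r^2 times it, then the intrinsics apply), "pose" (4x4, takes a point from camera to world coordinates). Camera axes: x right, y down, z forward; pixel columns grow to the right and rows downward; lengths in mm; the calibration is good to about 2 mm. A picture is of the moment at which its call begins: read the wrist's pose just before it. camera_params takes no time and is no camera call; for the wrist camera it gives the pose at the moment of the call.
- env.job_done(): hands the job in, once; it reports no verdict.
The state is a dict: "time_s": time; "qpos": joint angles; "qvel": joint speeds; "effort": joint torques, N m; "ee_pos": TCP position; "ee_rot": TCP orientation; "force": force on the tool from outside, world axes, zero at the start; "torque": the same for the moment, N m; "gripper_width": finger opening in mm.
Only numpy, scipy, OpenCV 4.12 (cv2) and the standard library are available. Lean on these libraries where they do the work, as an engineer would, in place of code of your own. Each camera call takes 0.05 s, during which the arm holds its last target.

### The job

Get the glaze reader ready and hold a sample on it: first press the rectangular reference insert (ceramic block with a thin wooden grip) firmly down into the rectangular well of the reader until it is fully home, and let go of it. Then pick up the sample tile by its wooden grip, tilt it to match the reader's sloped metal face, lay it square in the middle of that face over the round window and keep it pressed flush there with a gentle steady push: the program finishes while the gripper is still holding the sample against the face. Leave the face at the slope it was set to, and leave the other things on the bench where they are.

Things in the scene. Friction and masses are not known exactly. Their poses are not given: they have to be found in the camera images.
- reader: Glaze reader, fixed: grey housing 160 (x) by 246 (y) mm, deck (top) 40 mm above the bench. Origin under its middle, on the bench; x away from the robot at yaw 0, z up. Its -y part has a rectangular well, over its +y part stands the sloped face, flanked in front by two dark cheeks 8 mm thick, 65 mm above the bench. Position and yaw vary.
- well (a point): Centre of the mouth of the well, level with the deck, 40 mm above the bench; axes as the reader's. The well is 29 (x) by 43 (y) mm and 14 mm deep, 1.5 mm play on each side of the insert, with a small chamfer.
- face (a point): Window at the centre of the plain metal face, on its surface. z: outward normal, leaning from vertical towards the reader's -x (robot side) by 0.25 to 0.6 rad, varying; x runs up the slope, y level, parallel to the reader's y. Plate 110 (x) by 100 (y) by 10 mm, no rim, hinged at its low front edge 47 mm above the bench and clamped by stiff friction (6 N m): pushes under 30 N do not turn it.
- insert: Loose reference insert, 80 g: white ceramic block 26 (x) by 40 (y) by 14 mm high, in its middle a wooden grip 14 (x) by 30 (y) mm, z from 14 to 44 mm. Origin: centre of the underside, z up; grip it across x. It fits the well with its x along the reader's x, either way round; fully home its ceramic top is flush with the deck and its origin 14 mm below well.
- sample: Loose sample, 120 g: white ceramic tile 70 (x) by 60 (y) by 7 mm lying on its glazed underside, in its middle a wooden grip block 50 (x) by 24 (y) mm, z from 7 to 47 mm. Origin: centre of the underside (the face that is read), z up. Grip it across y. On the reader its x runs along the slope (face x), either way round.
- plain_tile: Bystander: plain loose tile 70 by 60 by 7 mm without a grip.
- puck: Bystander: round ceramic puck 36 mm across, 14 mm high, no grip.
- tea_bowl: Bystander: bowl 100 mm across, 55 mm high.
- yunomi: Bystander: cup 70 mm across, 60 mm high.
- glaze_brush: Bystander: brush 200 mm long, lying.
- rib: Bystander: flat wooden rib 100 by 50 by 6 mm.
- glaze_jar: Bystander: closed jar 66 mm across, 85 mm high.
Mind the look-alikes: they are no part of the job. Leave any black or red look-alike of the sample alone.

How it is judged:
By the outcome, as a careful person would: the job done as asked, in the order asked, and still so for the second after the job is handed in, while the arm keeps its last pose, push and grip.
It also fails if it takes over 59 s, if anything falls off the work surface, if the arm or the gripper's body presses on something with over 40 N, if the wrist force passes 120 N, or if a joint passes its speed limit or range.

## Working session

There is one attempt and no reset: what is moved stays moved. The work goes in short steps, Python scripts to look and compute and a tool call to move; the robot and the scene stay as the last step left them, time stands still between calls to the robot, and variables do not carry over. Pictures are saved under pics/ and viewed, and the job is handed in when it is done.

Besides the shell and the picture viewer there is one more tool, called after ">>>" by a JSON object that holds its "api" and its "payload", one argument or row to a line. drive_tool: Moves the arm, as the interface text tells. Its arguments: {"type":"object","properties":{"motion":{"type":"array","items":{"type":"array"}},"claw":{"type":"number"},"force":{"type":"number"}},"required":["motion"]}

```bash
ls; mkdir -p pics; python3 - <<'E'
from workcell import env
import cv2
for n in ["scene","top","wrist"]:
    p=env.camera_params(n); im=env.grab_frame(n); cv2.imwrite(f"pics/{n}0.png",im[:,:,::-1]); print(n,p)
print(env.state())
E
```

```text
pics
scene {'fov_y': 56.00338311238705, 'cx': 317.68161659935663, 'cy': 200.10239065928326, 'k1': 0.004758656382141591, 'pose': array([[ 6.50518168e-01,  5.06413147e-01, -5.66013990e-01,
         1.09848111e+03],
       [ 7.59347596e-01, -4.19204580e-01,  4.97653241e-01,
        -5.01492653e+02],
       [ 1.47424874e-02, -7.53533838e-01, -6.57243802e-01,
         7.27264875e+02],
       [ 0.00000000e+00,  0.00000000e+00,  0.00000000e+00,
         1.00000000e+00]])}
top {'fov_y': 49.81874643337453, 'cx': 317.25019167343913, 'cy': 204.94551654677105, 'k1': 0.01418477170343605, 'pose': array([[ 1.06300110e-02, -9.90884429e-01,  1.34294647e-01,
         3.28294012e+02],
       [-9.99903579e-01, -1.17333523e-02, -7.42702753e-03,
         1.23337962e+01],
       [ 8.93505233e-03, -1.34202749e-01, -9.90913612e-01,
         1.53099118e+03],
       [ 0.00000000e+00,  0.00000000e+00,  0.00000000e+00,
         1.00000000e+00]])}
wrist {'fov_y': 61.10666691843216, 'cx': 321.23350249016636, 'cy': 198.5427903712359, 'k1': -0.07151678863326427, 'pose': array([[ 2.67302469e-01, -9.31045936e-01, -2.4
[... 253 characters left out ...]
.00000000e+00,
         1.00000000e+00]])}
{'time_s': 0.15, 'qpos': array([-7.56880252e+01,  1.83422491e+01,  8.96919084e+01, -2.04796005e-04,
        7.20445245e+01, -1.14686569e+00]), 'qvel': array([ 0.01290639, -0.10915939, -0.11188634, -0.03561934, -0.06547314,
        0.00699102]), 'effort': array([-3.59406158e-04, -4.12772655e+01, -2.32153827e+01,  7.26850494e-02,
        4.33414208e-02, -9.06590139e-05]), 'ee_pos': array([ 153.15585161, -553.81397043,  213.31266744]), 'ee_rot': array([-1.79998620e+02,  7.86701093e-02, -7.45410953e+01]), 'force': array([-0.02071715, -0.15789234,  0.70021073]), 'torque': array([ 0.01960564,  0.00048778, -0.00432474]), 'gripper_width': 91.02467244724221}
```

View pics/top0.png

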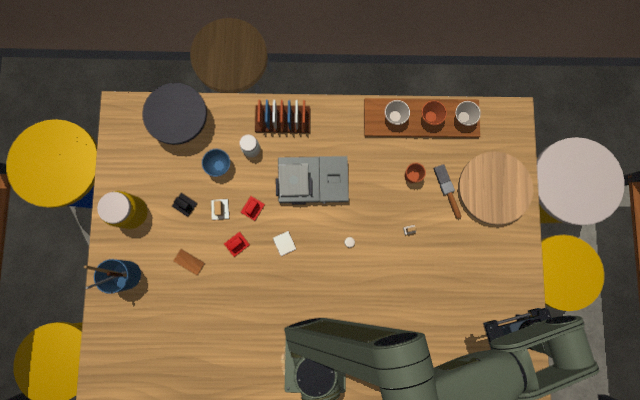

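View pics/scene0.png

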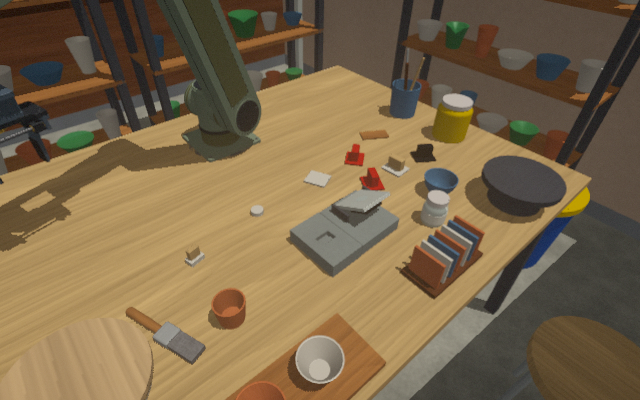

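View pics/wrist0.png

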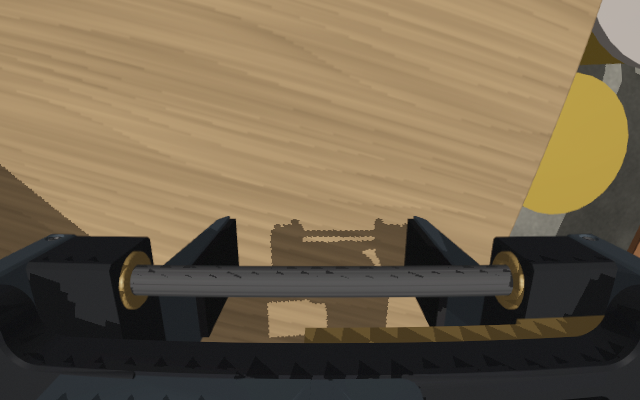

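Top view candidates. Sample: white tile with tan grip at (220,209); look-alikes are black (184,205), red (252,208) and (237,244), and plain tile (285,243). Insert: small white block with wooden grip at (409,231); look-alike is the puck (350,242). The reader is at about (313,180), with the well at (334,176) and the face at (295,180). I'll crop to check the choice and get rough positions.

```bash
cat > h.py <<'E'
import numpy as np, cv2
from scipy.spatial.transform import Rotation as Rn
def K(p):
    f=200/np.tan(np.radians(p["fov_y"]/2)); return np.array([[f,0,p["cx"]],[0,f,p["cy"]],[0,0,1]])
def dist(p): return np.array([p["k1"],0,0,0,0.])
def ray(p,uv):
    uv=np.array(uv,float).reshape(-1,1,2)
    n=cv2.undistortPoints(uv,K(p),dist(p)).reshape(-1,2)
    d=np.c_[n,np.ones(len(n))]@p["pose"][:3,:3].T
    return p["pose"][:3,3],d/np.linalg.norm(d,axis=1,keepdims=True)
def plane(p,uv,z):
    o,d=ray(p,uv); return o+d*((z-o[2])/d[:,2])[:,None]
def proj(p,X):
    T=np.linalg.inv(p["pose"]); r=cv2.Rodrigues(T[:3,:3])[0]
    return cv2.projectPoints(np.array(X,float).reshape(-1,1,3),r,T[:3,3],K(p),dist(p))[0].reshape(-1,2)
def tri(views):
    "views: list of (p,uv) -> point, residual mm"
    A=np.zeros((3,3));b=np.zeros(3);L=[]
    for p,uv in views:
        o,d=ray(p,uv);d=d[0];M=np.eye(3)-np.outer(d,d);A+=M;b+=M@o;L.append((M,o))
    X=np.linalg.solve(A,b); return X,[round(float(np.linalg.norm(M@(X-o))),2) for M,o in L]
E
python3 - <<'E'
from h import *; from workcell import env
p=env.camera_params("top");im=cv2.imread("pics/top0.png")
for n,uv,z in [("insert",(409,231),20),("sample",(220,209),20),("well",(334,176),40),("face",(295,180),65),("puck",(350,242),14),("plain",(285,243),7),("red1",(252,208),20),("red2",(237,244),20),("reader corners",(278,157),40),("",(348,156),40),("",(349,200),40),("bowlblue",(216,163),50),("white jar",(250,147),60),("orange bowl",(415,173),55)]:
    print(n,plane(p,uv,z)[0].round())
a=cv2.resize(im[140:260,165:365],None,fx=4,fy=4,interpolation=cv2.INTER_CUBIC);cv2.imwrite("pics/c1.png",a)
b=cv2.resize(im[205:255,330:430],None,fx=7,fy=7,interpolation=cv2.INTER_CUBIC);cv2.imwrite("pics/c2.png",b)
print(env.state()["ee_pos"])
E
```

```text
insert [ 444. -323.   20.]
sample [515. 344.  20.]
well [634. -57.  40.]
face [613.  79.  65.]
puck [ 404. -116.   14.]
plain [398. 113.   7.]
red1 [519. 231.  20.]
red2 [392. 280.  20.]
reader corners [700. 142.  40.]
 [ 707. -106.   40.]
 [ 549. -110.   40.]
bowlblue [673. 358.  50.]
white jar [730. 239.  60.]
orange bowl [ 645. -339.   55.]
[ 153.15585161 -553.81397043  213.31266744]
```

View pics/c1.png

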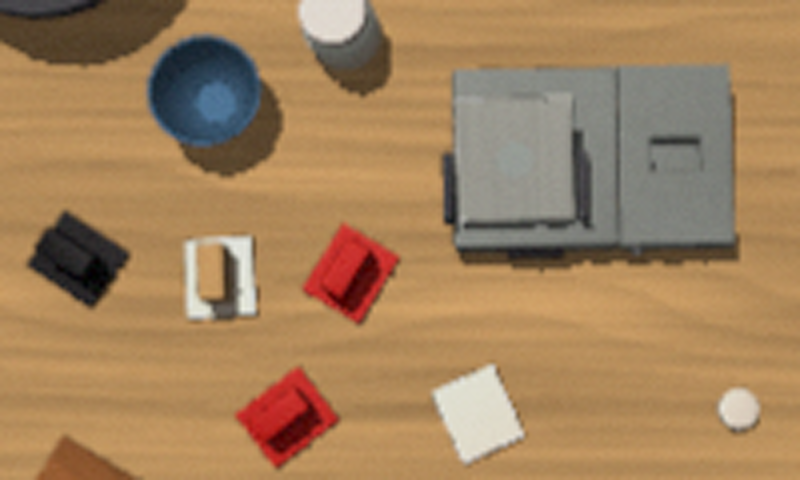

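View pics/c2.png

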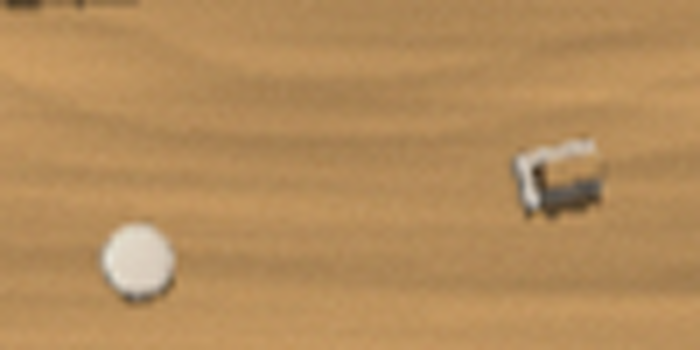

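>>> {"api": "drive_tool", "payload": {
  "motion": [
    [[0.0308, 0.0162, 0], [0, 0, 0.12]],
    [[0.0308, 0.0162, 0], [0, 0, 0.12]],
    [[0.0308, 0.0162, 0], [0, 0, 0.12]],
    [[0.0308, 0.0162, 0], [0, 0, 0.12]],
    [[0.0308, 0.0162, 0], [0, 0, 0.12]],
    [[0.0308, 0.0162, 0], [0, 0, 0.12]],
    [[0.0308, 0.0162, 0], [0, 0, 0.12]],
    [[0.0308, 0.0162, 0], [0, 0, 0.12]],
    [[0.0308, 0.0162, 0], [0, 0, 0.12]],
    [[0.0308, 0.0162, 0], [0, 0, 0.12]]
  ]
}}

```text
time_s: 0.98
ee_pos: [462.5, -391.0, 213.7]
ee_rot: [-180.0, 0.0, -5.4]
force: [0.7, -0.4, -0.3]
gripper_width: 91.2
```

>>> {"api": "drive_tool", "payload": {
  "motion": [
    [[0, 0, -0.01], [0, 0, 0.115]],
    [[0, 0, -0.01], [0, 0, 0.115]],
    [[0, 0, -0.01], [0, 0, 0.115]],
    [[0, 0, -0.01], [0, 0, 0]],
    [[0, 0, -0.01], [0, 0, 0]],
    [[0, 0, -0.01], [0, 0, 0]],
    [[0, 0, 0], [0, 0, 0]],
    [[0, 0, 0], [0, 0, 0]],
    [[0, 0, 0], [0, 0, 0]],
    [[0, 0, 0], [0, 0, 0]]
  ]
}}

```text
time_s: 1.82
ee_pos: [461.5, -392.7, 154.7]
ee_rot: [179.9, -0.1, 13.9]
force: [0.3, 0.9, -1.0]
gripper_width: 91.2
```

```bash
cat > snap.py <<'E'
import sys,pickle,cv2
from workcell import env
n=sys.argv[1]; cam=sys.argv[2] if len(sys.argv)>2 else "wrist"
s=env.state(); p=env.camera_params(cam); im=env.grab_frame(cam)
cv2.imwrite(f"pics/{n}.png",im[:,:,::-1]); pickle.dump((p,s,im),open(f"{n}.pkl","wb"))
print(s["time_s"],s["ee_pos"].round(1),s["ee_rot"].round(2),s["force"].round(1),s["qpos"].round(1),s["gripper_width"].round(1))
E
python3 snap.py w1
```

```text
Traceback (most recent call last):
  File "snap.py", line 6, in <module>
    print(s["time_s"],s["ee_pos"].round(1),s["ee_rot"].round(2),s["force"].round(1),s["qpos"].round(1),s["gripper_width"].round(1))
                                                                                                       ^^^^^^^^^^^^^^^^^^^^^^^^
AttributeError: 'float' object has no attribute 'round'
```

View pics/w1.png

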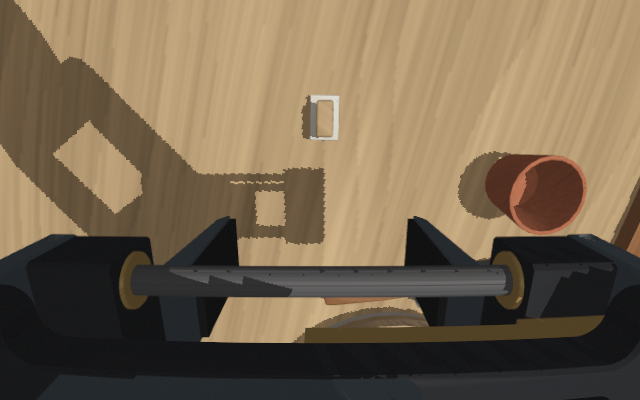

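The insert is at about (323,118), nearly square in view. I'll fix the print and measure.

```bash
sed -i 's/s\["gripper_width"\].round(1)/round(float(s["gripper_width"]),1)/' snap.py
cat > ins.py <<'E'
import sys,pickle; from h import *
def feats(n,box):
    p,s,im=pickle.load(open(n+".pkl","rb")); x0,y0,x1,y1=box
    hsv=cv2.cvtColor(im,cv2.COLOR_RGB2HSV).astype(int)
    white=(hsv[...,1]<40)&(hsv[...,2]>150)
    g=np.zeros(white.shape,np.uint8); g[y0:y1,x0:x1]=255*white[y0:y1,x0:x1]
    return p,s,im,g
if __name__=="__main__":
    n=sys.argv[1]; box=list(map(int,sys.argv[2:6])); k=int(sys.argv[6])
    p,s,im,g=feats(n,box); x0,y0,x1,y1=box
    cs=cv2.findContours(g,cv2.RETR_EXTERNAL,cv2.CHAIN_APPROX_NONE)[0]
    P=np.vstack(cs)[:,0]; r=cv2.minAreaRect(P.astype(np.float32)); print(r, cv2.boxPoints(r).round(1).tolist())
    a=cv2.resize(im[y0:y1,x0:x1,::-1],None,fx=k,fy=k,interpolation=cv2.INTER_CUBIC); cv2.imwrite(f"pics/{n}_c.png",a)
E
python3 ins.py w1 285 80 355 155 8
```

```text
((324.0, 117.0), (44.0, 28.0), 90.0) [[310.0, 95.0], [338.0, 95.0], [338.0, 139.0], [310.0, 139.0]]
```

View pics/w1_c.png

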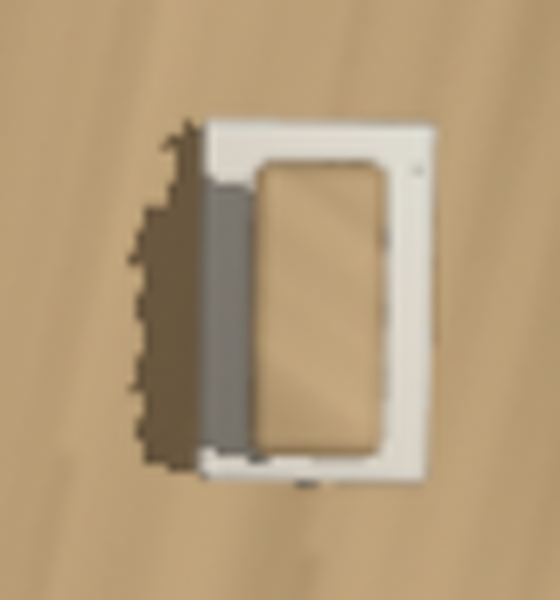

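```bash
python3 - <<'E'
import pickle; from h import *
p,s,im=pickle.load(open("w1.pkl","rb"))
f=lambda L:[((a+.5)/8-.5+285,(b+.5)/8-.5+80) for a,b in L]
B=plane(p,f([(205,122),(435,124),(427,482),(200,478)]),14); G=plane(p,f([(258,162),(385,162),(380,455),(256,455)]),44)
for X in (B,G):
    print(X.round(1).tolist(),X.mean(0).round(1)); 
    for i in range(4):
        d=X[(i+1)%4]-X[i]; print(np.hypot(*d[:2]).round(1),np.degrees(np.arctan2(d[1],d[0])).round(1))
print(s["ee_pos"],s["ee_rot"])
E
```

```text
[[431.0, -313.7, 14.0], [455.9, -307.8, 14.0], [465.0, -346.3, 14.0], [439.7, -352.1, 14.0]] [ 447.9 -330.    14. ]
25.5 13.5
39.6 -76.7
26.0 -167.0
39.3 102.7
[[438.3, -317.1, 44.0], [450.7, -314.0, 44.0], [457.5, -342.5, 44.0], [445.1, -345.6, 44.0]] [ 447.9 -329.8   44. ]
12.8 14.0
29.3 -76.6
12.8 -166.0
29.3 103.4
[ 461.54838934 -392.65710553  154.70745241] [ 1.79928493e+02 -5.48840781e-02  1.39418813e+01]
```

Both heights give the same centre (447.9,-330) and yaw 13.3°. I'll take a second view on the way to confirm the heights.

>>> {"api": "drive_tool", "payload": {
  "motion": [
    [[-0.0016, 0.007, -0.006], [0, 0, -0.01]],
    [[-0.0016, 0.007, -0.006], [0, 0, 0]],
    [[-0.0016, 0.007, -0.006], [0, 0, 0]],
    [[-0.0016, 0.007, -0.006], [0, 0, 0]],
    [[-0.0016, 0.007, -0.006], [0, 0, 0]],
    [[0, 0, 0], [0, 0, 0]],
    [[0, 0, 0], [0, 0, 0]],
    [[0, 0, 0], [0, 0, 0]],
    [[0, 0, 0], [0, 0, 0]],
    [[0, 0, 0], [0, 0, 0]]
  ],
  "claw": 0.5
}}

```text
time_s: 2.7
ee_pos: [453.6, -357.7, 124.3]
ee_rot: [180.0, -0.0, 13.4]
force: [-0.2, -0.4, -0.1]
gripper_width: 45.7
```

```bash
python3 snap.py w2; python3 - <<'E'
import pickle; from h import *
p,s,im=pickle.load(open("w2.pkl","rb")); uv=proj(p,[[448,-330,30]])[0]; print(uv)
x0,y0=int(uv[0])-45,int(uv[1])-45; print(x0,y0)
cv2.imwrite("pics/w2_c.png",cv2.resize(im[max(y0,0):y0+90,x0:x0+90,::-1],None,fx=6,fy=6,interpolation=cv2.INTER_CUBIC))
E
```

```text
2.7 [ 453.6 -357.7  124.3] [ 1.7995e+02 -4.0000e-02  1.3390e+01] [-0.2 -0.4 -0.1] [-39.4  22.5  97.    0.   60.5 -52.8] 45.7
[323.53021638 165.37741423]
278 120
```

View pics/w2_c.png

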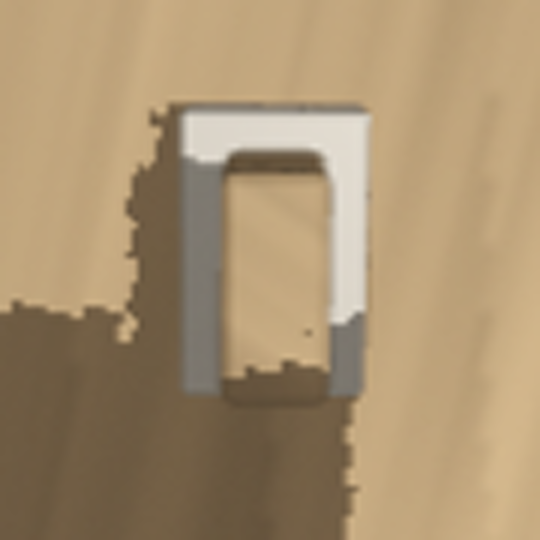

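```bash
python3 - <<'E'
import pickle; from h import *
p,s,im=pickle.load(open("w1.pkl","rb"));q=pickle.load(open("w2.pkl","rb"))[0]
f=lambda L:[((a+.5)/8-.5+285,(b+.5)/8-.5+80) for a,b in L]
g=lambda L:[((a+.5)/6-.5+278,(b+.5)/6-.5+120) for a,b in L]
for A,B,z in [([(205,122),(435,124),(427,482),(200,478)],[(182,110),(370,112),(363,393),(183,393)],14),([(258,162),(385,162),(380,455),(256,455)],[(225,172),(330,173),(328,405),(223,403)],44)]:
    X=np.array([tri([(p,a),(q,b)])[0] for a,b in zip(f(A),g(B))]); print("tri",X.mean(0).round(1),X[:,2].round(1)); Y=plane(q,g(B),z); print("plane2",Y.mean(0).round(1),[np.degrees(np.arctan2(*(Y[j]-Y[i])[1::-1])).round(1) for i,j in((0,1),(1,2),(3,2) if 0 else (3,2))])
    print(np.degrees(np.arctan2(*(Y[3]-Y[0])[1::-1]))+90)
E
```

```text
tri [ 447.9 -329.9   12.4] [10.  12.5 12.8 14.3]
plane2 [ 447.9 -329.8   14. ] [np.float64(12.8), np.float64(-77.3), np.float64(13.4)]
13.095206301939896
tri [ 447.9 -329.8   42.6] [41.3 43.1 44.3 41.8]
plane2 [ 447.9 -329.6   44. ] [np.float64(12.9), np.float64(-76.6), np.float64(12.3)]
12.686039977390465
```

>>> {"api": "drive_tool", "payload": {
  "motion": [
    [[-0.0018, 0.0092, -0.012], [0, 0, 0]],
    [[-0.0018, 0.0092, -0.012], [0, 0, 0]],
    [[-0.0018, 0.009, -0.012], [0, 0, 0]],
    [[0, 0, -0.015], [0, 0, 0]],
    [[0, 0, -0.015], [0, 0, 0]],
    [[0, 0, -0.015], [0, 0, 0]],
    [[0, 0, -0.015], [0, 0, 0]],
    [[0, 0, -0.01], [0, 0, 0]],
    [[0, 0, 0], [0, 0, 0]],
    [[0, 0, 0], [0, 0, 0]]
  ]
}}

```text
time_s: 3.58
ee_pos: [447.9, -330.0, 17.9]
ee_rot: [-180.0, 0.0, 13.4]
force: [0.5, 0.6, 0.5]
gripper_width: 45.4
```

>>> {"api": "drive_tool", "payload": {
  "motion": [
    [[0, 0, 0], [0, 0, 0]],
    [[0, 0, 0], [0, 0, 0]],
    [[0, 0, 0], [0, 0, 0]],
    [[0, 0, 0], [0, 0, 0]],
    [[0, 0, 0], [0, 0, 0]],
    [[0, 0, 0], [0, 0, 0]],
    [[0, 0, 0], [0, 0, 0]],
    [[0, 0, 0], [0, 0, 0]],
    [[0, 0, 0], [0, 0, 0]],
    [[0, 0, 0], [0, 0, 0]]
  ],
  "claw": 0,
  "force": 30
}}

```text
time_s: 4.42
ee_pos: [448.1, -329.9, 18.4]
ee_rot: [180.0, -0.0, 13.4]
force: [-0.6, 1.5, 5.3]
gripper_width: 14.1
```

>>> {"api": "drive_tool", "payload": {
  "motion": [
    [[0, 0, 0.01], [0, 0, 0]],
    [[0, 0, 0.02], [0, 0, 0]],
    [[0, 0, 0.025], [0, 0, 0]],
    [[0.01, 0.01, 0.025], [0, 0, 0]],
    [[0.02, 0.02, 0.025], [0, 0, -0.03]],
    [[0.03, 0.03, 0.02], [0, 0, -0.03]],
    [[0.035, 0.035, 0.005], [0, 0, -0.03]],
    [[0.035, 0.035, 0.002], [0, 0, -0.03]],
    [[0.035, 0.035, 0], [0, 0, -0.03]],
    [[0.021, 0.035, 0], [0, 0, -0.03]]
  ]
}}

```text
time_s: 5.25
ee_pos: [615.9, -149.1, 147.1]
ee_rot: [179.9, -0.1, 3.0]
force: [0.9, 0.3, -0.1]
gripper_width: 13.8
```

>>> {"api": "drive_tool", "payload": {
  "motion": [
    [[0, 0, 0], [0, 0, -0.025]],
    [[0, 0, 0], [0, 0, 0]],
    [[0, 0, 0], [0, 0, 0]],
    [[0, 0, 0], [0, 0, 0]],
    [[0, 0, 0], [0, 0, 0]],
    [[0, 0, 0], [0, 0, 0]],
    [[0, 0, 0], [0, 0, 0]],
    [[0, 0, 0], [0, 0, 0]],
    [[0, 0, 0], [0, 0, 0]],
    [[0, 0, 0], [0, 0, 0]]
  ]
}}

```text
time_s: 6.08
ee_pos: [613.7, -150.2, 146.7]
ee_rot: [180.0, -0.0, 1.6]
force: [-0.8, 0.1, -1.4]
gripper_width: 14.0
```

```bash
python3 snap.py w3
```

```text
6.0833 [ 613.7 -150.2  146.7] [ 1.80e+02 -1.00e-02  1.64e+00] [-0.8  0.1 -1.4] [-14.8  26.   87.6   0.   66.4 -16.4] 14.0
```

View pics/w3.png

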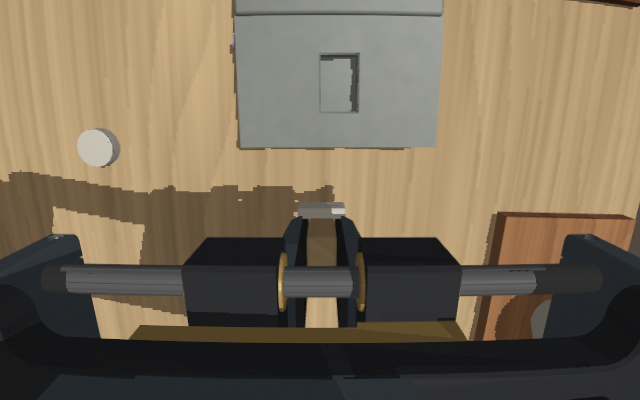

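The well mouth spans (319,53)–(360,113), and the front edge of the held insert shows at row ~205.

```bash
python3 - <<'E'
import cv2
im=cv2.imread("pics/w3.png")
cv2.imwrite("pics/w3_c.png",cv2.resize(im[40:125,295:385],None,fx=7,fy=7,interpolation=cv2.INTER_CUBIC))
cv2.imwrite("pics/w3_d.png",cv2.resize(im[190:250,270:370],None,fx=7,fy=7,interpolation=cv2.INTER_CUBIC))
E
```

```text
(no output)
```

View pics/w3_c.png

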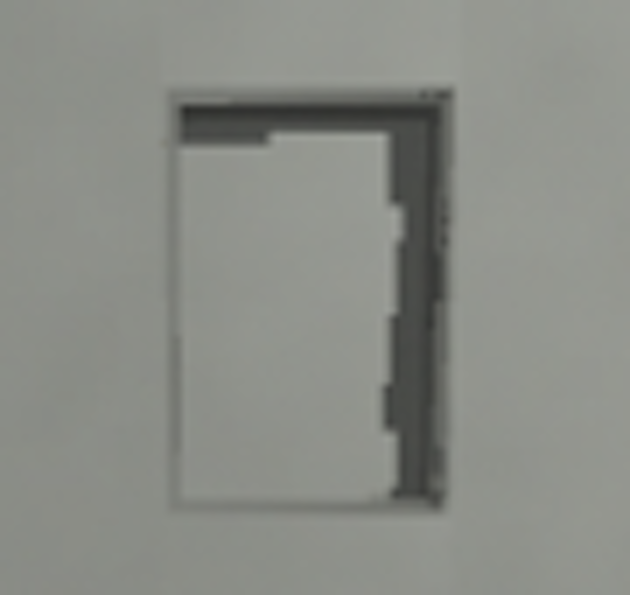

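View pics/w3_d.png

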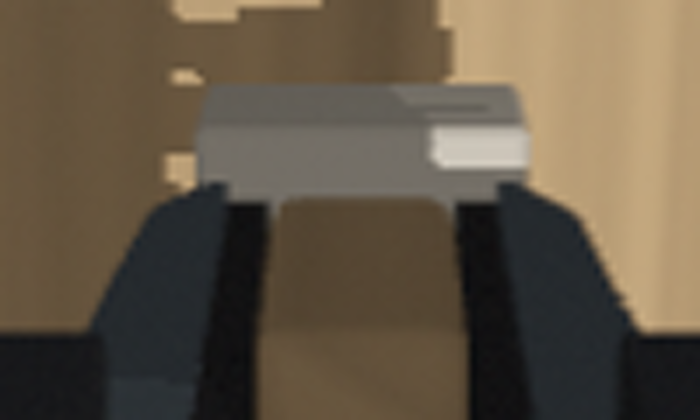

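```bash
python3 - <<'E'
import pickle; from h import *
p,s,im=pickle.load(open("w3.pkl","rb"))
f=lambda L:[((a+.5)/7-.5+295,(b+.5)/7-.5+40) for a,b in L]
g=lambda L:[((a+.5)/7-.5+270,(b+.5)/7-.5+190) for a,b in L]
for n,L in [("outer",[(168,90),(455,90),(447,512),(170,512)]),("inner",[(180,105),(440,105),(435,500),(180,502)])]:
    X=plane(p,f(L),40);print(n,X.round(1).tolist(),X.mean(0).round(1))
    for i in range(4):
        d=X[(i+1)%4]-X[i]; print(np.hypot(*d[:2]).round(1),np.degrees(np.arctan2(d[1],d[0])).round(1))
zt=s["ee_pos"][2]-4
for L,z in [([(197,127),(528,127)],zt),([(207,87),(520,87)],zt-14)]:
    X=plane(p,g(L),z); print(X.round(1).tolist(),X.mean(0).round(1),np.hypot(*(X[1]-X[0])[:2]))
# reader outline edges
L=[(241,148),(437,147),(442,15),(235,15)]
print(plane(p,L,40).round(1).tolist())
E
```

```text
outer [[607.5, -35.8, 40.0], [639.1, -34.8, 40.0], [640.7, -80.5, 40.0], [609.0, -81.5, 40.0]] [624.1 -58.2  40. ]
31.7 1.9
45.8 -88.1
31.7 -178.2
45.7 91.9
inner [[608.8, -37.4, 40.0], [637.6, -36.4, 40.0], [639.2, -79.2, 40.0], [610.1, -80.4, 40.0]] [623.9 -58.4  40. ]
28.8 1.9
42.8 -87.8
29.2 -177.8
43.0 91.7
[[599.6, -130.7, 142.7], [625.2, -129.9, 142.7]] [ 612.4 -130.3  142.7] 25.606909363867654
[[599.5, -131.4, 128.7], [625.5, -130.6, 128.7]] [ 612.5 -131.   128.7] 26.021234792776546
[[545.7, -111.5, 40.0], [707.2, -105.7, 40.0], [701.0, -4.6, 40.0], [543.1, -9.9, 40.0]]
```

>>> {"api": "drive_tool", "payload": {
  "motion": [
    [[0.0022, 0.01, -0.006], [0, 0, 0.002]],
    [[0.0022, 0.01, -0.006], [0, 0, 0]],
    [[0.0022, 0.01, -0.006], [0, 0, 0]],
    [[0.0022, 0.01, -0.006], [0, 0, 0]],
    [[0.0021, 0.01, -0.006], [0, 0, 0]],
    [[0, 0, 0], [0, 0, 0]],
    [[0, 0, 0], [0, 0, 0]],
    [[0, 0, 0], [0, 0, 0]],
    [[0, 0, 0], [0, 0, 0]],
    [[0, 0, 0], [0, 0, 0]]
  ]
}}

```text
time_s: 6.97
ee_pos: [624.8, -100.5, 117.0]
ee_rot: [180.0, -0.1, 1.7]
force: [-0.7, -0.1, -1.0]
gripper_width: 14.2
```

```bash
python3 snap.py w4; python3 - <<'E'
import cv2
im=cv2.imread("pics/w4.png")
cv2.imwrite("pics/w4_c.png",cv2.resize(im[100:240,260:380],None,fx=5,fy=4 and 5,interpolation=cv2.INTER_CUBIC)[:600])
E
```

```text
6.9667 [ 624.8 -100.5  117. ] [ 1.7998e+02 -5.0000e-02  1.7400e+00] [-0.7 -0.1 -1. ] [-10.2  27.5  89.7  -0.   62.8 -11.9] 14.2
```

View pics/w4.png

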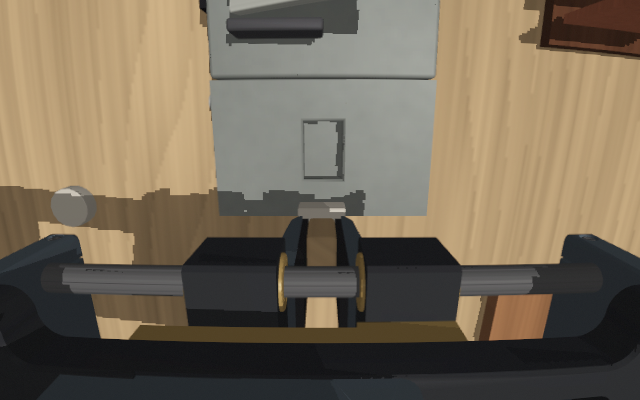

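View pics/w4_c.png

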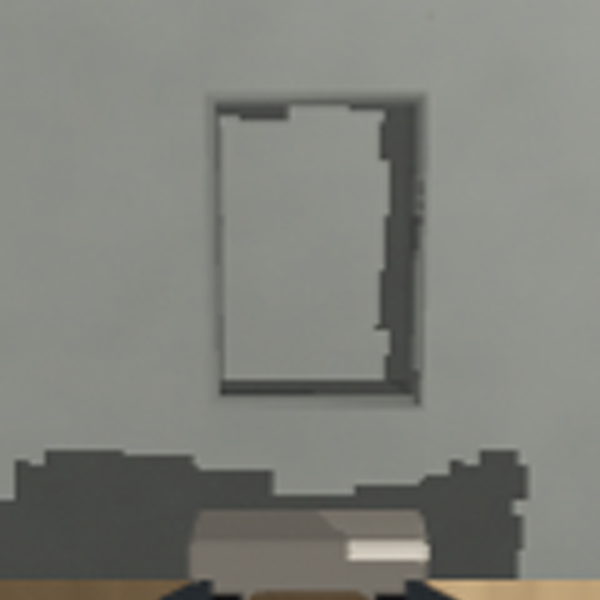

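```bash
python3 - <<'E'
import pickle; from h import *
p,s,im=pickle.load(open("w3.pkl","rb"));q,s4,_=pickle.load(open("w4.pkl","rb"))
f=lambda L:[((a+.5)/7-.5+295,(b+.5)/7-.5+40) for a,b in L]
g=lambda L:[((a+.5)/5-.5+260,(b+.5)/5-.5+100) for a,b in L]
A=f([(168,90),(455,90),(447,512),(170,512)]);B=g([(207,93),(427,95),(421,407),(212,406)])
X=np.array([tri([(p,a),(q,b)])[0] for a,b in zip(A,B)]);print(X.round(1).tolist(),X.mean(0).round(1))
Y=plane(q,B,40);print(Y.round(1).tolist(),Y.mean(0).round(1),np.degrees(np.arctan2(*(Y[1]-Y[0])[1::-1])),np.degrees(np.arctan2(*(Y[0]-Y[3])[1::-1]))-90)
zt=s4["ee_pos"][2]-4
for L,z in [([(190,540),(430,540)],zt),([(197,510),(425,510)],zt-14)]:
    X=plane(q,g(L),z); print(X.round(1).tolist(),X.mean(0).round(1),np.hypot(*(X[1]-X[0])[:2]))
E
```

```text
[[607.5, -35.8, 39.5], [639.0, -35.0, 41.3], [640.4, -80.5, 41.6], [609.0, -81.5, 40.5]] [624.  -58.2  40.7]
[[607.6, -35.8, 40.0], [639.2, -35.0, 40.0], [640.4, -80.9, 40.0], [609.1, -81.7, 40.0]] [624.1 -58.3  40. ] 1.2857463529071798 1.9101277071340945
[[610.6, -80.9, 113.0], [636.6, -80.1, 113.0]] [623.6 -80.5 113. ] 25.99153866071129
[[610.5, -81.5, 99.0], [637.0, -80.6, 99.0]] [623.8 -81.1  99. ] 26.528567377030498
```

>>> {"api": "drive_tool", "payload": {
  "motion": [
    [[-0.0003, 0.0085, 0], [0, 0, 0.001]],
    [[0, 0.0085, 0], [0, 0, 0]],
    [[0, 0.0085, 0], [0, 0, 0]],
    [[0, 0.0085, 0], [0, 0, 0]],
    [[0, 0.0085, -0.005], [0, 0, 0]],
    [[0, 0, -0.015], [0, 0, 0]],
    [[0, 0, -0.02], [0, 0, 0]],
    [[0, 0, -0.014], [0, 0, 0]],
    [[0, 0, 0], [0, 0, 0]],
    [[0, 0, 0], [0, 0, 0]]
  ]
}}

```text
time_s: 7.85
ee_pos: [623.8, -56.7, 61.9]
ee_rot: [-180.0, 0.1, 1.9]
force: [0.4, -0.6, -0.4]
gripper_width: 13.8
```

```bash
python3 snap.py w5; python3 - <<'E'
import cv2
im=cv2.imread("pics/w5.png")
cv2.imwrite("pics/w5_c.png",cv2.resize(im[150:250,250:380],None,fx=6,fy=6,interpolation=cv2.INTER_CUBIC)[:600])
E
```

```text
7.85 [623.8 -56.7  61.9] [-1.7998e+02  1.0000e-01  1.8700e+00] [ 0.4 -0.6 -0.4] [-6.2 30.  94.2  0.  55.9 -8.1] 13.8
```

View pics/w5_c.png

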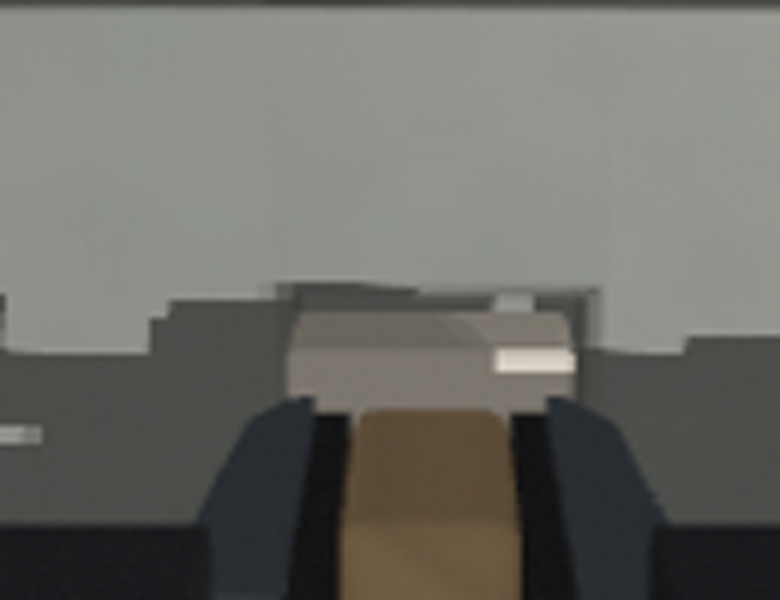

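```bash
python3 - <<'E'
import pickle; from h import *
from workcell import env
q,s4,_=pickle.load(open("w5.pkl","rb"))
g=lambda L:[((a+.5)/6-.5+250,(b+.5)/6-.5+150) for a,b in L]
print("well front",plane(q,g([(275,289),(602,289)]),40).round(1).tolist())
zt=s4["ee_pos"][2]-4
for L,z in [([(287,348),(576,348)],zt),([(300,313),(572,313)],zt-14)]:
    X=plane(q,g(L),z); print(X.round(1).tolist(),X.mean(0).round(1),np.hypot(*(X[1]-X[0])[:2]))
for i in range(4): print(env.state()["ee_pos"])
E
```

```text
well front [[607.1, -36.5, 40.0], [639.3, -35.5, 40.0]]
[[609.5, -37.3, 57.9], [635.6, -36.4, 57.9]] [622.6 -36.8  57.9] 26.08869650923034
[[609.8, -37.8, 43.9], [636.2, -37.0, 43.9]] [623.  -37.4  43.9] 26.382952189954217
[624.63205763 -56.98309284  62.89408752]
[624.63205763 -56.98309284  62.89408752]
[624.63205763 -56.98309284  62.89408752]
[624.63205763 -56.98309284  62.89408752]
```

Relative to the mouth, the insert needs about +0.4 mm in x and −1.5 mm in y. I'll correct that and lower it slowly.

>>> {"api": "drive_tool", "payload": {
  "motion": [
    [[0.0004, -0.0015, 0], [0, 0, 0]],
    [[0, 0, -0.002], [0, 0, 0]],
    [[0, 0, -0.002], [0, 0, 0]],
    [[0, 0, -0.002], [0, 0, 0]],
    [[0, 0, -0.002], [0, 0, 0]],
    [[0, 0, -0.001], [0, 0, 0]],
    [[0, 0, 0], [0, 0, 0]],
    [[0, 0, 0], [0, 0, 0]],
    [[0, 0, 0], [0, 0, 0]],
    [[0, 0, 0], [0, 0, 0]]
  ]
}}

```text
time_s: 8.73
ee_pos: [624.8, -59.0, 53.7]
ee_rot: [180.0, -0.0, 1.8]
force: [-0.5, -0.5, -1.3]
gripper_width: 13.7
```

```bash
python3 snap.py w6; python3 - <<'E'
import cv2
im=cv2.imread("pics/w6.png")
cv2.imwrite("pics/w6_c.png",cv2.resize(im[150:250,250:380],None,fx=6,fy=6,interpolation=cv2.INTER_CUBIC)[:600])
E
```

```text
8.7333 [624.8 -59.   53.7] [ 1.80e+02 -2.00e-02  1.83e+00] [-0.5 -0.5 -1.3] [-6.4 30.6 94.6  0.  54.9 -8.3] 13.7
```

View pics/w6_c.png

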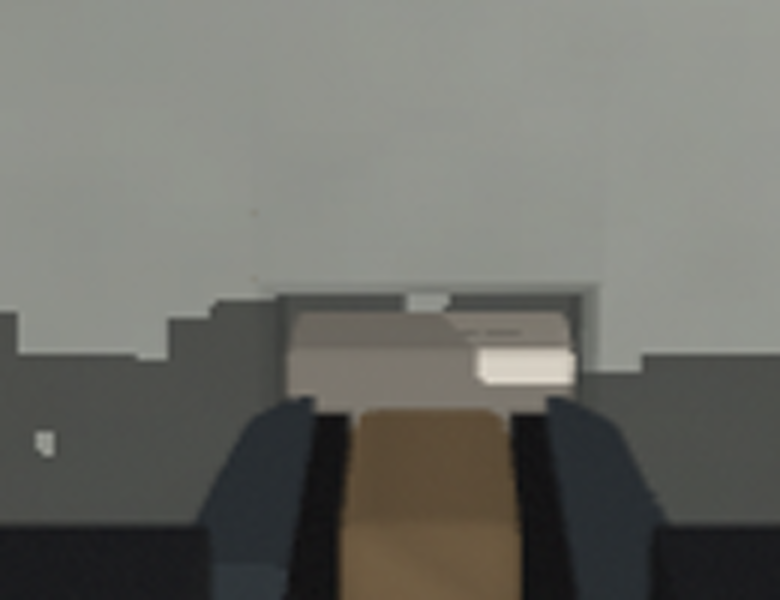

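It's about 4 mm into the well with no contact force. Going on down.

>>> {"api": "drive_tool", "payload": {
  "motion": [
    [[0, 0, -0.001], [0, 0, 0]],
    [[0, 0, -0.001], [0, 0, 0]],
    [[0, 0, -0.001], [0, 0, 0]],
    [[0, 0, -0.001], [0, 0, 0]],
    [[0, 0, -0.001], [0, 0, 0]],
    [[0, 0, -0.001], [0, 0, 0]],
    [[0, 0, -0.001], [0, 0, 0]],
    [[0, 0, 0], [0, 0, 0]],
    [[0, 0, 0], [0, 0, 0]],
    [[0, 0, 0], [0, 0, 0]]
  ]
}}

```text
time_s: 9.62
ee_pos: [624.7, -59.0, 46.6]
ee_rot: [180.0, -0.0, 1.8]
force: [0.3, 0.1, 0.1]
gripper_width: 13.7
```

>>> {"api": "drive_tool", "payload": {
  "motion": [
    [[0, 0, -0.001], [0, 0, 0]],
    [[0, 0, 0], [0, 0, 0]],
    [[0, 0, -0.001], [0, 0, 0]],
    [[0, 0, 0], [0, 0, 0]],
    [[0, 0, -0.001], [0, 0, 0]],
    [[0, 0, 0], [0, 0, 0]],
    [[0, 0, 0], [0, 0, 0]],
    [[0, 0, 0], [0, 0, 0]],
    [[0, 0, 0], [0, 0, 0]],
    [[0, 0, 0], [0, 0, 0]]
  ]
}}

```text
time_s: 10.45
ee_pos: [624.7, -58.9, 44.4]
ee_rot: [180.0, -0.0, 1.8]
force: [-1.7, 0.6, 6.7]
gripper_width: 14.0
```

>>> {"api": "drive_tool", "payload": {
  "motion": [
    [[0, 0, -0.001], [0, 0, 0]],
    [[0, 0, 0], [0, 0, 0]],
    [[0, 0, -0.001], [0, 0, 0]],
    [[0, 0, 0], [0, 0, 0]],
    [[0, 0, 0], [0, 0, 0]],
    [[0, 0, 0], [0, 0, 0]],
    [[0, 0, 0], [0, 0, 0]],
    [[0, 0, 0], [0, 0, 0]],
    [[0, 0, 0], [0, 0, 0]],
    [[0, 0, 0], [0, 0, 0]]
  ]
}}

```text
time_s: 11.28
ee_pos: [624.7, -58.9, 44.4]
ee_rot: [180.0, -0.1, 1.8]
force: [-5.9, 0.2, 15.6]
gripper_width: 13.7
```

```bash
python3 snap.py w7; python3 - <<'E'
import cv2
im=cv2.imread("pics/w7.png")
cv2.imwrite("pics/w7_c.png",cv2.resize(im[150:250,250:380],None,fx=6,fy=6,interpolation=cv2.INTER_CUBIC)[:600])
E
```

```text
11.2833 [624.7 -58.9  44.4] [ 1.7999e+02 -6.0000e-02  1.8400e+00] [-5.9  0.2 15.6] [-6.4 31.1 95.2 -0.  53.7 -8.3] 13.7
```

View pics/w7_c.png

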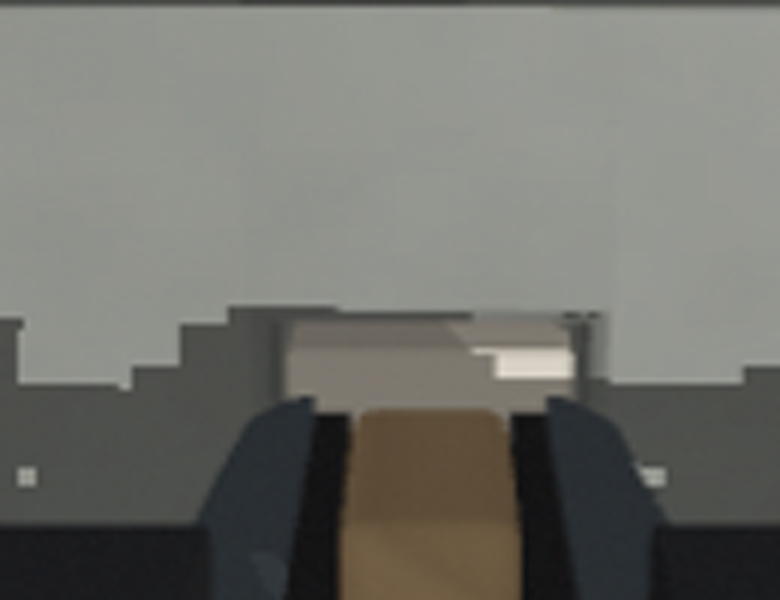

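>>> {"api": "drive_tool", "payload": {
  "motion": [
    [[0.0005, 0, -0.001], [0, 0, 0]],
    [[0, 0, 0], [0, 0, 0]],
    [[0, 0, -0.001], [0, 0, 0]],
    [[0, 0, 0], [0, 0, 0]],
    [[0, 0, -0.001], [0, 0, 0]],
    [[0, 0, 0], [0, 0, 0]],
    [[0, 0, 0], [0, 0, 0]],
    [[0, 0, 0], [0, 0, 0]],
    [[0, 0, 0], [0, 0, 0]],
    [[0, 0, 0], [0, 0, 0]]
  ]
}}

```text
time_s: 12.17
ee_pos: [624.7, -59.0, 44.3]
ee_rot: [180.0, -0.1, 1.8]
force: [-11.8, 1.0, 30.7]
gripper_width: 13.9
```

>>> {"api": "drive_tool", "payload": {
  "motion": [
    [[-0.0005, 0, 0.002], [0, 0, 0]],
    [[0, 0, 0.002], [0, 0, 0]],
    [[0, 0, 0.0015], [0, 0, 0]],
    [[0, 0, 0], [0, 0, 0]],
    [[0, 0, 0], [0, 0, 0]],
    [[0, 0, 0], [0, 0, 0]],
    [[0, 0, 0], [0, 0, 0]],
    [[0, 0, 0], [0, 0, 0]],
    [[0, 0, 0], [0, 0, 0]],
    [[0, 0, 0], [0, 0, 0]]
  ]
}}

```text
time_s: 13.0
ee_pos: [625.1, -59.0, 44.4]
ee_rot: [180.0, -0.0, 1.8]
force: [-1.5, -0.1, 5.7]
gripper_width: 13.8
```

>>> {"api": "drive_tool", "payload": {
  "motion": [
    [[0, 0, 0], [0, 0, 0]],
    [[0, 0, 0], [0, 0, 0]],
    [[0, 0, 0], [0, 0, 0]],
    [[0, 0, 0], [0, 0, 0]],
    [[0, 0, 0], [0, 0, 0]],
    [[0, 0, 0], [0, 0, 0]],
    [[0, 0, 0], [0, 0, 0]],
    [[0, 0, 0], [0, 0, 0]],
    [[0, 0, 0], [0, 0, 0]],
    [[0, 0, 0], [0, 0, 0]]
  ],
  "claw": 0.4
}}

```text
time_s: 13.83
ee_pos: [624.7, -58.9, 44.1]
ee_rot: [-180.0, -0.0, 1.8]
force: [0.1, 0.1, 0.3]
gripper_width: 36.5
```

>>> {"api": "drive_tool", "payload": {
  "motion": [
    [[0, 0, 0.01], [0, 0, 0]],
    [[0, 0, 0.02], [0, 0, 0]],
    [[0, 0, 0.025], [0, 0, 0]],
    [[0, -0.01, 0.025], [0, 0, 0]],
    [[0, -0.02, 0.02], [0, 0, 0]],
    [[0, -0.02, 0], [0, 0, 0]],
    [[0, -0.02, 0], [0, 0, 0]],
    [[0, 0, 0], [0, 0, 0]],
    [[0, 0, 0], [0, 0, 0]],
    [[0, 0, 0], [0, 0, 0]]
  ]
}}

```text
time_s: 14.67
ee_pos: [624.6, -128.4, 144.3]
ee_rot: [-180.0, 0.0, 1.8]
force: [0.0, 0.3, -0.1]
gripper_width: 36.5
```

```bash
python3 snap.py w8; python3 - <<'E'
import cv2
im=cv2.imread("pics/w8.png")
cv2.imwrite("pics/w8_c.png",cv2.resize(im[70:190,270:390],None,fx=5,fy=5,interpolation=cv2.INTER_CUBIC)[:600])
E
```

```text
14.6667 [ 624.6 -128.4  144.3] [-179.96    0.      1.82] [ 0.   0.3 -0.1] [-12.7  26.6  86.9   0.   66.5 -14.5] 36.5
```

View pics/w8.png

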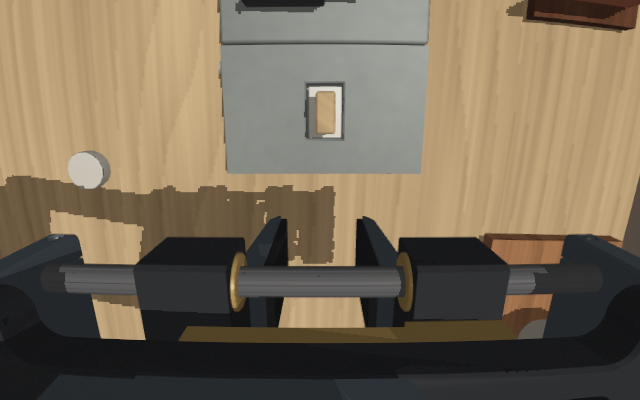

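View pics/w8_c.png

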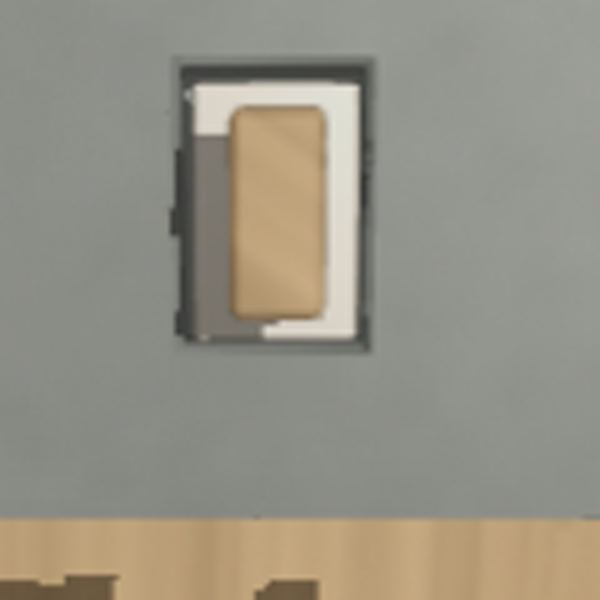

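```bash
python3 - <<'E'
import pickle; from h import *
q,s4,_=pickle.load(open("w8.pkl","rb"))
g=lambda L:[((a+.5)/5-.5+270,(b+.5)/5-.5+70) for a,b in L]
for n,L,z in [("block",[(193,83),(360,83),(358,340),(193,340)],40),("outer",[(173,58),(374,58),(372,352),(177,350)],40),("grip",[(230,106),(326,106),(325,319),(232,319)],70)]:
    X=plane(q,g(L),z);print(n,X.round(1).tolist(),X.mean(0).round(1),[np.hypot(*(X[(i+1)%4]-X[i])[:2]).round(1) for i in range(4)])
E
```

```text
block [[610.7, -39.7, 40.0], [636.8, -38.8, 40.0], [638.3, -78.7, 40.0], [611.7, -79.6, 40.0]] [624.4 -59.2  40. ] [np.float64(26.1), np.float64(39.9), np.float64(26.6), np.float64(39.9)]
outer [[607.5, -36.0, 40.0], [638.8, -35.0, 40.0], [640.7, -80.5, 40.0], [609.1, -81.2, 40.0]] [624.  -58.2  40. ] [np.float64(31.3), np.float64(45.6), np.float64(31.5), np.float64(45.3)]
grip [[617.1, -44.4, 70.0], [630.5, -44.0, 70.0], [631.6, -73.5, 70.0], [618.3, -73.9, 70.0]] [624.4 -58.9  70. ] [np.float64(13.4), np.float64(29.5), np.float64(13.3), np.float64(29.5)]
```

The insert is home: at z=40 its ceramic top measures 26×40 mm, and it sits inside the mouth. Next I'll turn the tool and view the face from two places.

>>> {"api": "drive_tool", "payload": {
  "motion": [
    [[0.0056, 0.0198, 0.0086], [0, 0, 0.12]],
    [[0.0056, 0.0198, 0.0086], [0, 0, 0.12]],
    [[0.0056, 0.0198, 0.0086], [0, 0, 0.12]],
    [[0.0056, 0.0198, 0.0086], [0, 0, 0.12]],
    [[0.0056, 0.0198, 0.0086], [0, 0, 0.12]],
    [[0.0056, 0.0198, 0.0086], [0, 0, 0.12]],
    [[0.0056, 0.0198, 0.0086], [0, 0, 0.12]],
    [[0.0056, 0.0198, 0.0086], [0, 0, 0.12]],
    [[0.0056, 0.0198, 0.0086], [0, 0, 0.12]],
    [[0.0056, 0.0198, 0.0086], [0, 0, 0.12]]
  ]
}}

```text
time_s: 15.55
ee_pos: [680.4, 71.4, 230.4]
ee_rot: [-180.0, -0.0, 71.0]
force: [0.0, -0.4, 0.6]
gripper_width: 36.8
```

>>> {"api": "drive_tool", "payload": {
  "motion": [
    [[0, 0, 0], [0, 0, 0.112]],
    [[0, 0, 0], [0, 0, 0.112]],
    [[0, 0, 0], [0, 0, 0.112]],
    [[0, 0, 0], [0, 0, 0]],
    [[0, 0, 0], [0, 0, 0]],
    [[0, 0, 0], [0, 0, 0]],
    [[0, 0, 0], [0, 0, 0]],
    [[0, 0, 0], [0, 0, 0]],
    [[0, 0, 0], [0, 0, 0]],
    [[0, 0, 0], [0, 0, 0]]
  ]
}}

```text
time_s: 16.38
ee_pos: [680.7, 68.9, 230.1]
ee_rot: [180.0, -0.0, 89.8]
force: [0.8, -1.0, 0.1]
gripper_width: 36.1
```

```bash
python3 snap.py f1
```

```text
16.3833 [680.7  68.9 230.1] [ 1.80e+02 -1.00e-02  8.98e+01] [ 0.8 -1.   0.1] [  4.8  28.   72.    0.   80.  -85. ] 36.1
```

View pics/f1.png

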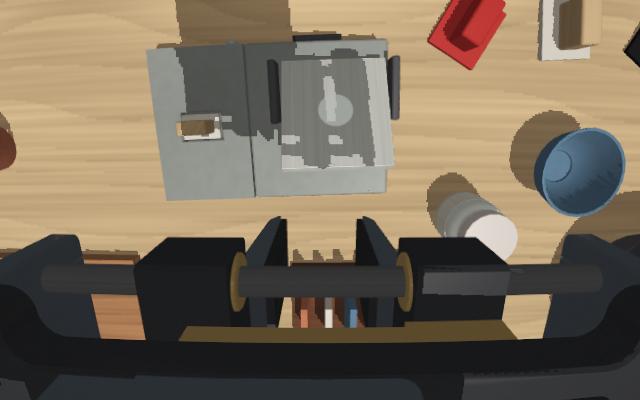

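The plate spans about (281,60)–(393,168), with the round window at (335,109). I'll take the second view now.

>>> {"api": "drive_tool", "payload": {
  "motion": [
    [[-0.013, 0, -0.004], [0, 0, 0]],
    [[-0.013, 0, -0.004], [0, 0, 0]],
    [[-0.013, 0, -0.004], [0, 0, 0]],
    [[-0.013, 0, -0.004], [0, 0, 0]],
    [[-0.013, 0, -0.004], [0, 0, 0]],
    [[0, 0, 0], [0, 0, 0]],
    [[0, 0, 0], [0, 0, 0]],
    [[0, 0, 0], [0, 0, 0]],
    [[0, 0, 0], [0, 0, 0]],
    [[0, 0, 0], [0, 0, 0]]
  ]
}}

```text
time_s: 17.27
ee_pos: [616.6, 69.1, 210.2]
ee_rot: [180.0, -0.0, 89.8]
force: [-0.3, 0.8, -0.3]
gripper_width: 36.5
```

```bash
python3 snap.py f2; python3 - <<'E'
import cv2
im=cv2.imread("pics/f1.png")
cv2.imwrite("pics/f1_c.png",cv2.resize(im[40:190,255:415],None,fx=4,fy=4,interpolation=cv2.INTER_CUBIC))
im=cv2.imread("pics/f2.png")
cv2.imwrite("pics/f2_c.png",cv2.resize(im[95:245,245:415],None,fx=4,fy=4,interpolation=cv2.INTER_CUBIC))
E
```

```text
17.2667 [616.6  69.1 210.2] [ 1.7996e+02 -1.0000e-02  8.9830e+01] [-0.3  0.8 -0.3] [  5.3  22.5  83.7   0.   73.7 -84.5] 36.5
```

View pics/f2.png

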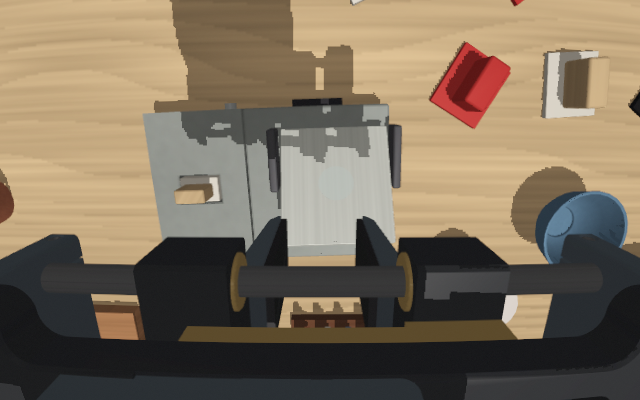

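View pics/f1_c.png

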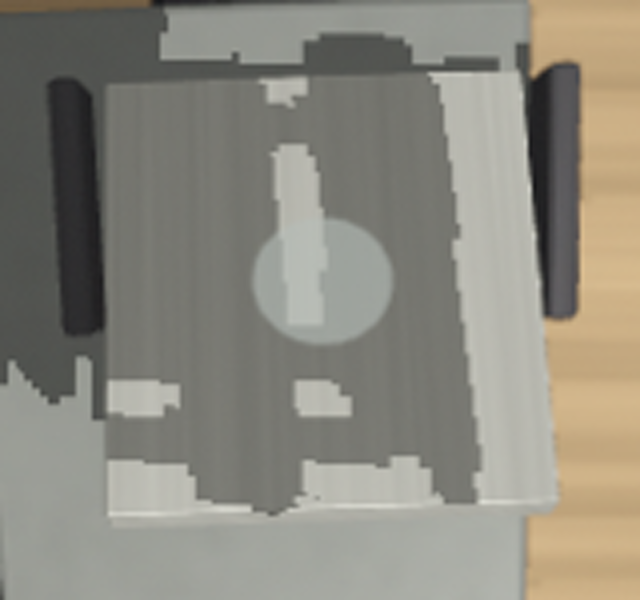

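View pics/f2_c.png

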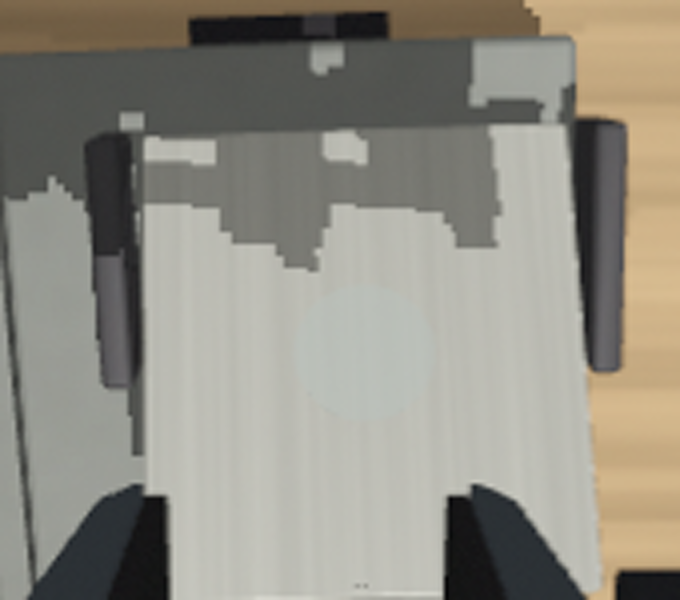

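```bash
python3 - <<'E'
import pickle; from h import *
p,s1,_=pickle.load(open("f1.pkl","rb"));q,s2,_=pickle.load(open("f2.pkl","rb"))
f=lambda a,b:((a+.5)/4-.5+255,(b+.5)/4-.5+40)
g=lambda a,b:((a+.5)/4-.5+245,(b+.5)/4-.5+95)
P={"LL":((106,84),(144,133)),"LR":((521,71),(571,123)),"HR":((557,497),(600,590)),"W":((323,281),(366,353))}
R={}
for k,(a,b) in P.items():
    X,r=tri([(p,f(*a)),(q,g(*b))]); R[k]=X; print(k,X.round(1),r)
lo=(R["LL"]+R["LR"])/2
y=R["LR"]-R["LL"]; print("wid",np.linalg.norm(y),"yaw",np.degrees(np.arctan2(-y[0],y[1])))
u=R["HR"]-R["LR"]; print("len",np.linalg.norm(u),"tilt",np.degrees(np.arctan2(u[2],np.hypot(u[0],u[1]))))
v=R["W"]-lo; print("W",np.linalg.norm(v),np.degrees(np.arctan2(v[2],np.hypot(v[0],v[1]))))
# model-free single-view tilt: low edge at z=h0, length 110 along slope in plane
c,s_=np.cos(np.radians(1.9)),np.sin(np.radians(1.9))
for nm,pp,hr,lr in [("f1",p,f(557,497),f(521,71)),("f2",q,g(600,590),g(571,123))]:
    for z0 in (45,47,49):
        L=plane(pp,[lr],z0)[0]; o,d=ray(pp,[hr]); 
        # solve |o+td-L|=110 
        oo=o-L; t=np.roots([1,2*oo@d[0],oo@oo-110**2]); 
        for tt in np.sort(t.real)[1:] if 0 else t.real:
            X=o+tt*d[0]; w=X-L; print(nm,z0,L.round(1),X.round(1),np.degrees(np.arctan2(w[2],np.hypot(w[0],w[1]))).round(1))
E
```

```text
LL [561.2  29.5  51.3] [0.05, 0.05]
LR [558.8 130.7  55.6] [0.57, 0.57]
HR [653.6 131.  113.5] [0.01, 0.01]
W [608.5  81.7  82.9] [0.21, 0.21]
wid 101.35466403011426 yaw 1.3757693936188329
len 111.10765981694082 tilt 31.397644650911257
W 56.80978693805983 31.278190904877462
f1 45 [557.3 132.   45. ] [665.9 147.6  36.5] -4.4
f1 45 [557.3 132.   45. ] [657.2 135.9  91. ] 24.7
f1 47 [557.6 131.7  47. ] [665.9 147.7  36.4] -5.6
f1 47 [557.6 131.7  47. ] [656.6 135.   94.9] 25.8
f1 49 [557.9 131.3  49. ] [665.9 147.7  36.3] -6.6
f1 49 [557.9 131.3  49. ] [655.9 134.2  98.8] 26.9
f2 45 [559.2 133.3  45. ] [663.7 136.8  88.8] 22.7
f2 45 [559.2 133.3  45. ] [663.7 136.8  88.8] 22.7
f2 47 [559.1 132.9  47. ] [663.  136.4  90.5] 22.7
f2 47 [559.1 132.9  47. ] [663.  136.4  90.5] 22.7
f2 49 [559.  132.6  49. ] [662.3 136.   92.2] 22.7
f2 49 [559.  132.6  49. ] [662.3 136.   92.2] 22.7
```

Noise in the pose readings makes the tilt uncertain (31° by triangulation, 23–26° by the length check). I'll register each view to the deck corners, which lie at a known height, and triangulate relative to them.

```bash
python3 - <<'E'
import cv2,numpy as np
def tile(n,pts,out):
    im=cv2.imread(f"pics/{n}.png"); T=[]
    for x,y in pts:
        c=im[max(y-12,0):y+13,x-12:x+13]; T.append(cv2.resize(c,(300,300),interpolation=cv2.INTER_CUBIC))
    while len(T)%2: T.append(T[-1]*0)
    cv2.imwrite(out,np.vstack([np.hstack(T[i:i+2]) for i in range(0,len(T),2)]) if len(T)<=4 else 0)
tile("f1",[(147,49),(387,42),(167,199),(386,192)],"pics/f1_k.png")
tile("f2",[(145,115),(388,107),(162,240),(222,200)],"pics/f2_k.png")
E
```

```text
(no output)
```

View pics/f1_k.png

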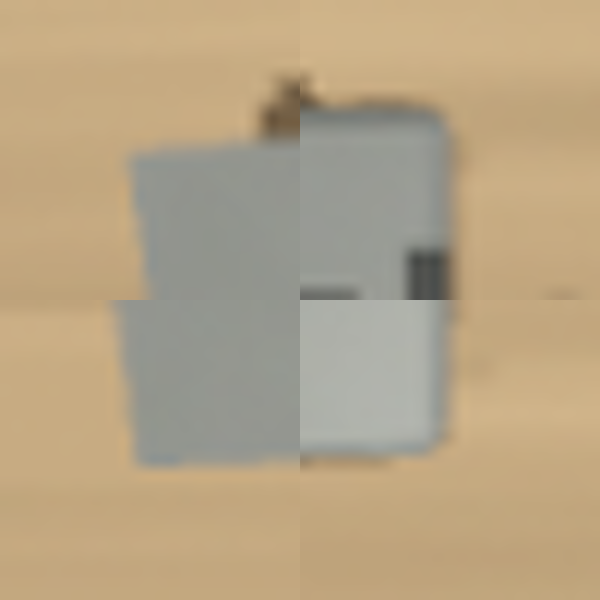

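View pics/f2_k.png

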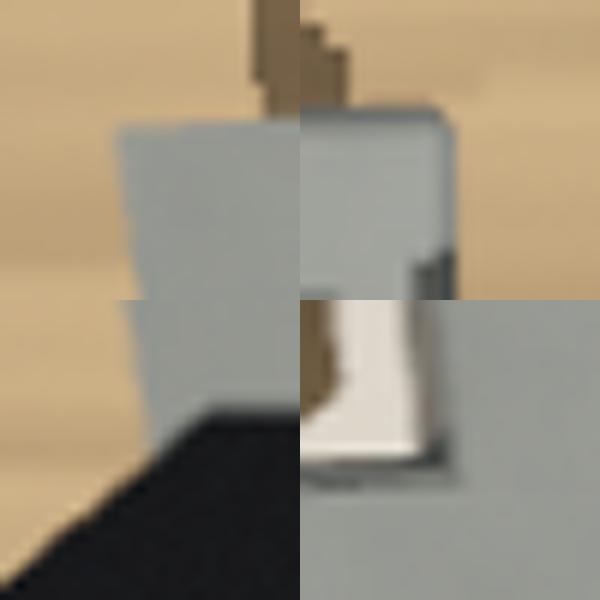

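```bash
python3 snap.py s1 scene; python3 snap.py t1 top; python3 - <<'E'
import cv2
im=cv2.imread("pics/s1.png"); cv2.imwrite("pics/s1_c.png",cv2.resize(im[180:275,285:405],None,fx=6,fy=6,interpolation=cv2.INTER_CUBIC))
im=cv2.imread("pics/top0.png"); cv2.imwrite("pics/t1_c.png",cv2.resize(im[145:215,268:358],None,fx=8,fy=8,interpolation=cv2.INTER_CUBIC))
im=cv2.imread("pics/scene0.png"); cv2.imwrite("pics/s0_c.png",cv2.resize(im[180:275,285:405],None,fx=6,fy=6,interpolation=cv2.INTER_CUBIC))
E
```

```text
17.3167 [616.4  69.  210.1] [ 1.7997e+02 -1.0000e-02  8.9830e+01] [ 0.9  0.3 -0.1] [  5.3  22.5  83.8   0.   73.7 -84.5] 36.7
17.3667 [616.3  69.  210.1] [ 1.7998e+02 -1.0000e-02  8.9830e+01] [-0.2 -0.6 -1. ] [  5.3  22.5  83.8   0.   73.7 -84.5] 36.4
```

View pics/s0_c.png

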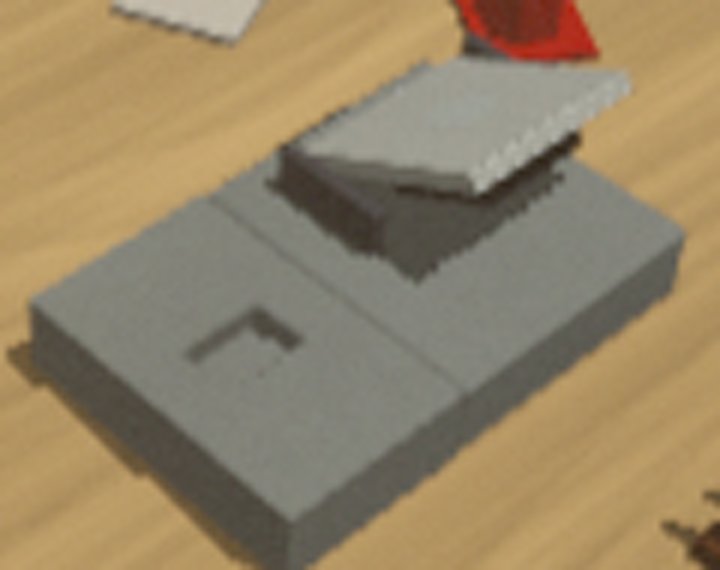

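View pics/t1_c.png

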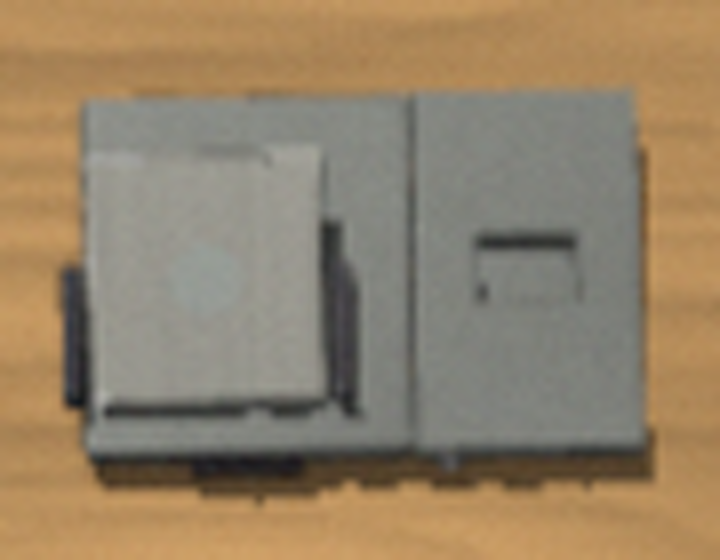

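```bash
cat > ba.py <<'E'
import pickle; from h import *; from workcell import env
from scipy.optimize import least_squares
V={"f1":pickle.load(open("f1.pkl","rb"))[0],"f2":pickle.load(open("f2.pkl","rb"))[0],"s":env.camera_params("scene"),"t":env.camera_params("top")}
sc=lambda a,b,k,x,y:((a+.5)/k-.5+x,(b+.5)/k-.5+y)
f1=lambda a,b:sc(a,b,4,255,40); f2=lambda a,b:sc(a,b,4,245,95); S=lambda a,b:sc(a,b,6,285,180); T=lambda a,b:sc(a,b,8,268,145)
O=[("f1","A",(145.2,49.5),.5),("f1","B",(387.2,38.5),.7),("f1","C",(166,200.5),.5),("f1","D",(386,192.7),.7),
("f2","A",(142.4,113.2),.5),("f2","B",(388.4,103.7),.7),("f2","K",(222.7,203.1),.5),
("f1","LL",f1(106,84),.4),("f1","LR",f1(521,71),.4),("f1","HL",f1(107,514),.4),("f1","HR",f1(557,497),.4),("f1","W",f1(323,281),.5),
("f2","LL",f2(144,133),.4),("f2","LR",f2(571,123),.4),("f2","HR",f2(600,590),.6),("f2","W",f2(366,353),.5),
("s","A",S(35,303),.6),("s","C",S(293,520),.6),("s","D",S(683,238),.6),("s","HR",S(630,73),.6),("s","HL",S(475,180),.6),("s","LL",S(290,152),.8),("s","LR",S(425,60),.8),
("t","A",T(645,440),.6),("t","B",T(90,450),.6),("t","C",T(632,92),.6),("t","D",T(85,102),.6),("t","HL",T(322,146),.6),("t","HR",T(90,152),.6),("t","LL",T(327,400),.6),("t","LR",T(102,405),.8),("t","W",T(205,277),.6)]
import sys
use=sys.argv[1].split(",") if len(sys.argv)>1 else list(V)
O=[o for o in O if o[0] in use]; N=[n for n in V if n in use]
deck={"A":(-80,-123),"B":(-80,123),"C":(80,-123),"D":(80,123)}
def model(x):
    rx,ry,yaw,fx,fy,fz,tilt,wl=x[:8]; R=Rn.from_euler("z",yaw).as_matrix(); o=np.array([rx,ry,0])
    P={k:o+R@np.array([*v,40]) for k,v in deck.items()}
    u=np.array([np.cos(tilt),0,np.sin(tilt)]); L=np.array([fx,fy,fz]); y=np.array([0,1.,0])
    for k,a,b in [("LL",0,-50),("LR",0,50),("HL",110,-50),("HR",110,50),("W",wl,0)]: P[k]=o+R@(L+a*u+b*y)
    P["K"]=np.array([639.1,-34.9,40]); return P
def res(x):
    P=model(x); r=[]
    for i,n in enumerate(N):
        c=x[8+6*i:14+6*i]; p=dict(V[n]); M=p["pose"].copy(); M[:3,3]+=c[:3]; M[:3,:3]=Rn.from_rotvec(c[3:]).as_matrix()@M[:3,:3]; p["pose"]=M
        for v,k,uv,s in O:
            if v==n: r+=list((proj(p,[P[k]])[0]-uv)/s)
        r+=list(c[:3]/1.5)+list(c[3:]/.004)
    r.append((x[7]-55)/1); return np.array(r)
x0=np.r_[626,17,.033,-67,62,50,.45,55,np.zeros(6*len(N))]
s=least_squares(res,x0,loss="soft_l1",x_scale="jac"); x=s.x
C=np.sqrt(np.diag(np.linalg.pinv(s.jac.T@s.jac)))
print("cost",s.cost.round(1),"reader",x[:2].round(1),"yaw",np.degrees(x[2]).round(2),"low edge",x[3:6].round(1),"tilt",np.degrees(x[6]).round(2),x[6].round(3),"W",x[7].round(1)); print("sd",C[:8].round(3))
P=model(x); print({k:v.round(1).tolist() for k,v in P.items()})
for i,n in enumerate(N): print(n,x[8+6*i:14+6*i].round(4).tolist())
w=(P["LL"]+P["LR"]+P["HL"]+P["HR"])/4; print("face centre",w.round(1))
E
for u in f1,f2,s,t f1,f2 f1,f2,s f1,f2,t; do python3 ba.py $u; done
```

```text
cost 24.0 reader [621.8  14.9] yaw 1.75 low edge [-60.1  67.7  55.1] tilt 27.76 0.484 W 55.2
sd [0.649 0.666 0.003 0.404 0.411 1.045 0.009 0.388]
{'A': [545.6, -110.5, 40.0], 'B': [538.1, 135.4, 40.0], 'C': [705.5, -105.6, 40.0], 'D': [698.0, 140.3, 40.0], 'LL': [561.2, 30.7, 55.1], 'LR': [558.2, 130.7, 55.1], 'HL': [658.5, 33.7, 106.3], 'HR': [655.5, 133.7, 106.3], 'W': [608.5, 82.2, 80.7], 'K': [639.1, -34.9, 40.0]}
f1 [0.2921, -0.0042, 0.6829, 0.0022, 0.001, -0.0003]
f2 [-0.2084, 0.4708, -0.6473, -0.0006, 0.0002, 0.0025]
s [-0.1349, -0.4153, 0.3763, 0.0008, 0.0019, 0.0]
t [-0.3398, -0.0518, 0.2868, -0.001, 0.0024, 0.0]
face centre [608.4  82.2  80.7]
cost 7.6 reader [621.8  14.7] yaw 1.67 low edge [-60.1  67.8  54.9] tilt 27.97 0.488 W 55.2
sd [0.664 0.692 0.004 0.409 0.437 1.201 0.011 0.394]
{'A': [545.4, -110.6, 40.0], 'B': [538.3, 135.3, 40.0], 'C': [705.4, -105.9, 40.0], 'D': [698.2, 140.0, 40.0], 'LL': [561.2, 30.8, 54.9], 'LR': [558.3, 130.7, 54.9], 'HL': [658.3, 33.6, 106.5], 'HR': [655.4, 133.5, 106.5], 'W': [608.5, 82.2, 80.8], 'K': [639.1, -34.9, 40.0]}
f1 [0.1442, 0.047
[... 652 characters left out ...]

s [-0.1437, -0.423, 0.3844, 0.0008, 0.0019, 0.0001]
face centre [608.3  82.2  80.7]
cost 12.9 reader [621.8  14.8] yaw 1.68 low edge [-60.1  67.7  54.9] tilt 27.86 0.486 W 55.2
sd [0.657 0.68  0.003 0.404 0.422 1.179 0.011 0.39 ]
{'A': [545.5, -110.5, 40.0], 'B': [538.3, 135.4, 40.0], 'C': [705.4, -105.8, 40.0], 'D': [698.2, 140.1, 40.0], 'LL': [561.3, 30.7, 54.9], 'LR': [558.3, 130.7, 54.9], 'HL': [658.5, 33.6, 106.3], 'HR': [655.6, 133.6, 106.3], 'W': [608.6, 82.2, 80.7], 'K': [639.1, -34.9, 40.0]}
f1 [0.2687, -0.0031, 0.6347, 0.002, 0.0008, -0.0013]
f2 [-0.1537, 0.4995, -0.6793, -0.0006, 0.0002, 0.0017]
t [-0.3375, -0.0546, 0.2846, -0.001, 0.0024, -0.0002]
face centre [608.4  82.2  80.6]
```

The fits agree: face centre (608.4, 82.2, 80.7), tilt 27.8°, yaw about 1.8°. Now to the sample, again with two wrist views.

>>> {"api": "drive_tool", "payload": {
  "motion": [
    [[-0.003, 0.034, 0], [0, 0, 0]],
    [[-0.003, 0.034, 0], [0, 0, 0]],
    [[-0.003, 0.034, 0], [0, 0, 0]],
    [[-0.003, 0.034, -0.01], [0, 0, 0]],
    [[-0.003, 0.034, -0.01], [0, 0, 0]],
    [[-0.003, 0.034, -0.01], [0, 0, 0]],
    [[-0.003, 0.034, -0.01], [0, 0, 0]],
    [[-0.003, 0.034, -0.01], [0, 0, 0]],
    [[0, 0, 0], [0, 0, 0]],
    [[0, 0, 0], [0, 0, 0]]
  ],
  "claw": 0.6
}}

```text
time_s: 18.25
ee_pos: [590.9, 342.6, 158.8]
ee_rot: [-179.9, 0.1, 90.0]
force: [0.7, -0.9, 0.1]
gripper_width: 55.0
```

>>> {"api": "drive_tool", "payload": {
  "motion": [
    [[0, 0, 0], [0, 0, 0]],
    [[0, 0, 0], [0, 0, 0]],
    [[0, 0, 0], [0, 0, 0]],
    [[0, 0, 0], [0, 0, 0]],
    [[0, 0, 0], [0, 0, 0]],
    [[0, 0, 0], [0, 0, 0]],
    [[0, 0, 0], [0, 0, 0]],
    [[0, 0, 0], [0, 0, 0]],
    [[0, 0, 0], [0, 0, 0]],
    [[0, 0, 0], [0, 0, 0]]
  ]
}}

```text
time_s: 19.08
ee_pos: [591.7, 341.1, 160.1]
ee_rot: [-180.0, -0.0, 89.8]
force: [-0.4, 0.4, 1.2]
gripper_width: 54.7
```

```bash
python3 snap.py a1
```

```text
19.0833 [591.7 341.1 160.1] [-180.     -0.     89.84] [-0.4  0.4  1.2] [ 29.   30.   78.6   0.   71.4 -60.9] 54.7
```

View pics/a1.png

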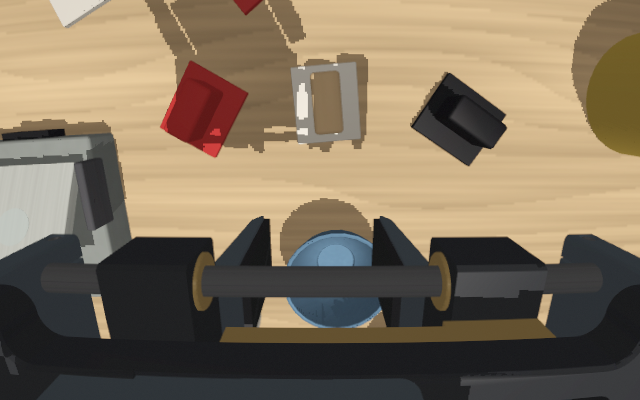

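The white sample with tan grip is at (326,103), between the red look-alike (205,108) and the black one (460,118). Cropping it, then a second view.

>>> {"api": "drive_tool", "payload": {
  "motion": [
    [[-0.01, 0, -0.004], [0, 0, 0]],
    [[-0.01, 0, -0.004], [0, 0, 0]],
    [[-0.01, 0, -0.004], [0, 0, 0]],
    [[-0.01, 0, -0.004], [0, 0, 0]],
    [[0, 0, -0.004], [0, 0, 0]],
    [[0, 0, 0], [0, 0, 0]],
    [[0, 0, 0], [0, 0, 0]],
    [[0, 0, 0], [0, 0, 0]],
    [[0, 0, 0], [0, 0, 0]],
    [[0, 0, 0], [0, 0, 0]]
  ]
}}

```text
time_s: 19.97
ee_pos: [552.3, 341.1, 140.3]
ee_rot: [180.0, -0.0, 89.8]
force: [0.8, 0.2, 0.9]
gripper_width: 54.4
```

```bash
python3 snap.py a2; python3 - <<'E'
import cv2
im=cv2.imread("pics/a1.png"); cv2.imwrite("pics/a1_c.png",cv2.resize(im[50:155,275:380],None,fx=5.7,fy=5.7,interpolation=cv2.INTER_CUBIC))
im=cv2.imread("pics/a2.png"); cv2.imwrite("pics/a2_c.png",cv2.resize(im[90:210,265:385],None,fx=5,fy=5,interpolation=cv2.INTER_CUBIC))
E
```

```text
19.9667 [552.3 341.1 140.3] [ 1.7997e+02 -2.0000e-02  8.9820e+01] [0.8 0.2 0.9] [ 30.7  27.8  85.5   0.   66.7 -59.1] 54.4
```

View pics/a1_c.png

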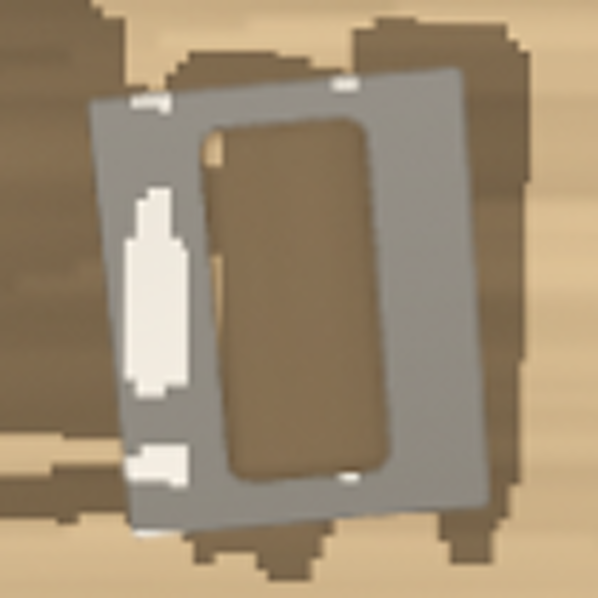

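View pics/a2_c.png

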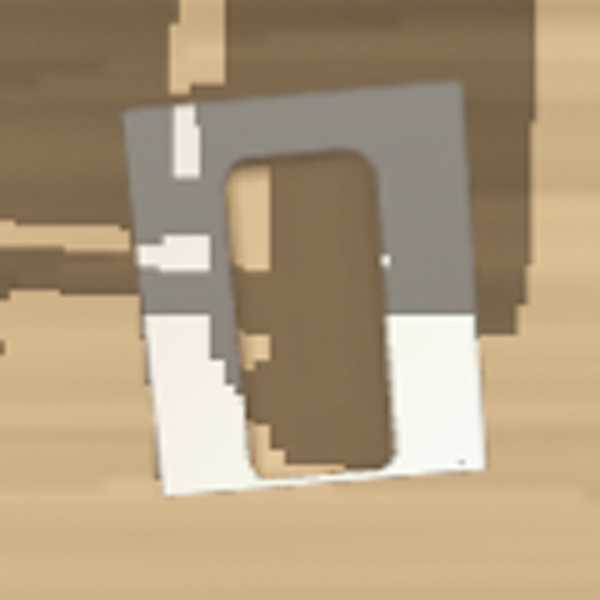

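```bash
python3 - <<'E'
import pickle; from h import *
p,s1,_=pickle.load(open("a1.pkl","rb"));q,s2,_=pickle.load(open("a2.pkl","rb"))
k=598/105
A=lambda L:[((a+.5)/k-.5+275,(b+.5)/k-.5+50) for a,b in L]
B=lambda L:[((a+.5)/5-.5+265,(b+.5)/5-.5+90) for a,b in L]
for n,a,b,z in [("tile",[(90,100),(461,67),(489,503),(132,533)],[(123,110),(463,82),(485,467),(164,495)],7),("grip",[(200,128),(365,115),(390,465),(228,482)],[(225,158),(375,150),(397,468),(247,478)],47)]:
    X=np.array([tri([(p,i),(q,j)])[0] for i,j in zip(A(a),B(b))]); print(n,"tri",X.mean(0).round(1),X[:,2].round(1))
    for Y in (plane(p,A(a),z),plane(q,B(b),z)):
        e=Y[3]-Y[0]+Y[2]-Y[1]; w=Y[1]-Y[0]+Y[2]-Y[3]
        print(Y.mean(0).round(1),"yaw x",np.degrees(np.arctan2(e[1],e[0])).round(2),"yaw y",(np.degrees(np.arctan2(w[1],w[0]))-90).round(2),"size",np.linalg.norm(e)/2,np.linalg.norm(w)/2)
print(s2["ee_pos"],s2["ee_rot"])
E
```

```text
tile tri [513.4 345.1   9.2] [ 7.9 10.3  8.4 10.4]
[513.4 345.1   7. ] yaw x 4.79 yaw y 4.73 size 69.2972493052643 59.60847823039827
[513.7 345.3   7. ] yaw x 4.76 yaw y 4.73 size 69.38125699360249 59.61077320966291
grip tri [513.  344.9  42.9] [36.9 41.1 49.6 44.2]
[513.4 345.   47. ] yaw x 4.5 yaw y 5.05 size 49.127312075489094 23.464227587789146
[512.8 345.   47. ] yaw x 4.03 yaw y 3.35 size 50.183775763358724 23.544752414680236
[552.27309787 341.08811125 140.26448688] [ 1.79969183e+02 -2.02476359e-02  8.98233513e+01]
```

>>> {"api": "drive_tool", "payload": {
  "motion": [
    [[-0.0097, 0.001, -0.005], [0, 0, 0.0215]],
    [[-0.0097, 0.001, -0.01], [0, 0, 0.0215]],
    [[-0.0097, 0.001, -0.015], [0, 0, 0.0215]],
    [[-0.0097, 0.001, -0.02], [0, 0, 0.0215]],
    [[0, 0, -0.02], [0, 0, 0]],
    [[0, 0, -0.02], [0, 0, 0]],
    [[0, 0, -0.015], [0, 0, 0]],
    [[0, 0, -0.014], [0, 0, 0]],
    [[0, 0, -0.01], [0, 0, 0]],
    [[0, 0, 0], [0, 0, 0]]
  ]
}}

```text
time_s: 20.85
ee_pos: [511.8, 344.2, 9.0]
ee_rot: [-179.8, 0.1, 94.8]
force: [1.0, 0.3, 0.1]
gripper_width: 54.8
```

>>> {"api": "drive_tool", "payload": {
  "motion": [
    [[0, 0, 0], [0, 0, 0]],
    [[0, 0, 0], [0, 0, 0]],
    [[0, 0, 0], [0, 0, 0]],
    [[0, 0, 0], [0, 0, 0]],
    [[0, 0, 0], [0, 0, 0]],
    [[0, 0, 0], [0, 0, 0]],
    [[0, 0, 0], [0, 0, 0]],
    [[0, 0, 0], [0, 0, 0]],
    [[0, 0, 0], [0, 0, 0]],
    [[0, 0, 0], [0, 0, 0]]
  ],
  "claw": 0,
  "force": 35
}}

```text
time_s: 21.68
ee_pos: [513.3, 345.3, 11.9]
ee_rot: [179.9, -0.0, 94.8]
force: [-0.1, 1.5, 6.4]
gripper_width: 23.7
```

Gripped at 23.7 mm. Lifting and carrying it to above the face.

>>> {"api": "drive_tool", "payload": {
  "motion": [
    [[0, 0, 0.01], [0, 0, 0]],
    [[0, 0, 0.02], [0, 0, 0]],
    [[0, 0, 0.028], [0, 0, 0]],
    [[0, 0, 0.03], [0, 0, 0]],
    [[0, 0, 0.03], [0, 0, 0]],
    [[0.003, -0.01, 0.025], [0, 0, 0]],
    [[0.005, -0.02, 0.01], [0, 0, -0.013]],
    [[0.007, -0.03, 0], [0, 0, -0.013]],
    [[0.008, -0.033, 0], [0, 0, -0.013]],
    [[0.008, -0.033, 0], [0, 0, -0.013]]
  ]
}}

```text
time_s: 22.52
ee_pos: [543.6, 217.9, 164.4]
ee_rot: [-180.0, 0.0, 91.8]
force: [0.8, -0.6, -1.3]
gripper_width: 24.1
```

>>> {"api": "drive_tool", "payload": {
  "motion": [
    [[0.008, -0.033, 0], [0.003, -0.08, 0]],
    [[0.008, -0.033, 0], [0.003, -0.081, 0]],
    [[0.007, -0.033, 0], [0.003, -0.081, 0]],
    [[0.003, -0.025, 0], [0.002, -0.081, 0]],
    [[0, -0.013, 0], [0.002, -0.081, 0]],
    [[0, 0, 0], [0.002, -0.081, 0]],
    [[0, 0, 0], [0, 0, 0]],
    [[0, 0, 0], [0, 0, 0]],
    [[0, 0, 0], [0, 0, 0]],
    [[0, 0, 0], [0, 0, 0]]
  ]
}}

```text
time_s: 23.35
ee_pos: [571.6, 82.7, 165.1]
ee_rot: [152.1, -0.0, 91.8]
force: [0.4, -0.9, -1.4]
gripper_width: 24.1
```

```bash
python3 snap.py b1
```

```text
23.35 [571.6  82.7 165.1] [ 1.5214e+02 -1.0000e-02  9.1840e+01] [ 0.4 -0.9 -1.4] [  9.    9.4 116.   -7.4  27.1 -77.1] 24.1
```

View pics/b1.png

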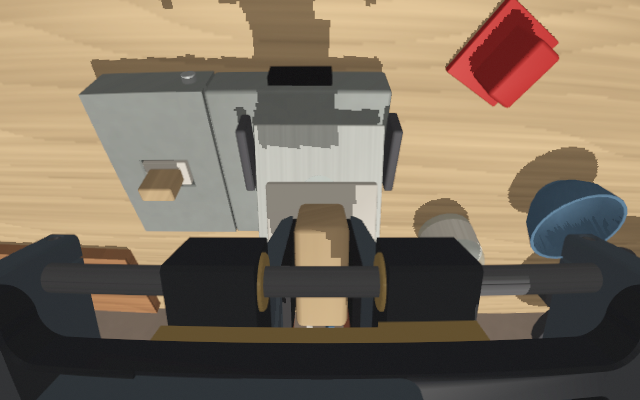

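>>> {"api": "drive_tool", "payload": {
  "motion": [
    [[0.0043, -0.0001, -0.0106], [0, 0, 0]],
    [[0.0043, -0.0001, -0.0106], [0, 0, 0]],
    [[0.0043, -0.0001, -0.0106], [0, 0, 0]],
    [[0.0043, -0.0001, -0.0106], [0, 0, 0]],
    [[0.0043, -0.0002, -0.0106], [0, 0, 0]],
    [[0.0043, -0.0002, -0.0106], [0, 0, 0]],
    [[0, 0, 0], [0, 0, 0]],
    [[0, 0, 0], [0, 0, 0]],
    [[0, 0, 0], [0, 0, 0]],
    [[0, 0, 0], [0, 0, 0]]
  ]
}}

```text
time_s: 24.23
ee_pos: [596.3, 81.5, 101.4]
ee_rot: [152.1, -0.0, 91.8]
force: [-0.2, -0.2, -1.6]
gripper_width: 23.9
```

```bash
python3 snap.py b2; python3 - <<'E'
import cv2
im=cv2.imread("pics/b1.png"); cv2.imwrite("pics/b1_c.png",cv2.resize(im[110:245,235:405],None,fx=4.4,fy=4.4,interpolation=cv2.INTER_CUBIC))
im=cv2.imread("pics/b2.png"); cv2.imwrite("pics/b2_c.png",cv2.resize(im[110:245,235:405],None,fx=4.4,fy=4.4,interpolation=cv2.INTER_CUBIC))
E
```

```text
24.2333 [596.3  81.5 101.4] [152.12  -0.    91.82] [-0.2 -0.2 -1.6] [  8.4  16.3 118.2 -10.   18.  -74.7] 23.9
```

View pics/b1_c.png

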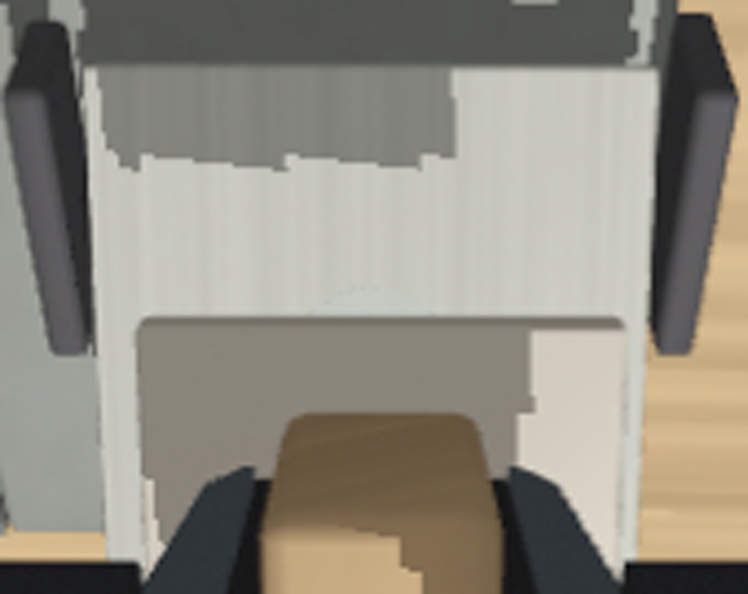

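View pics/b2_c.png

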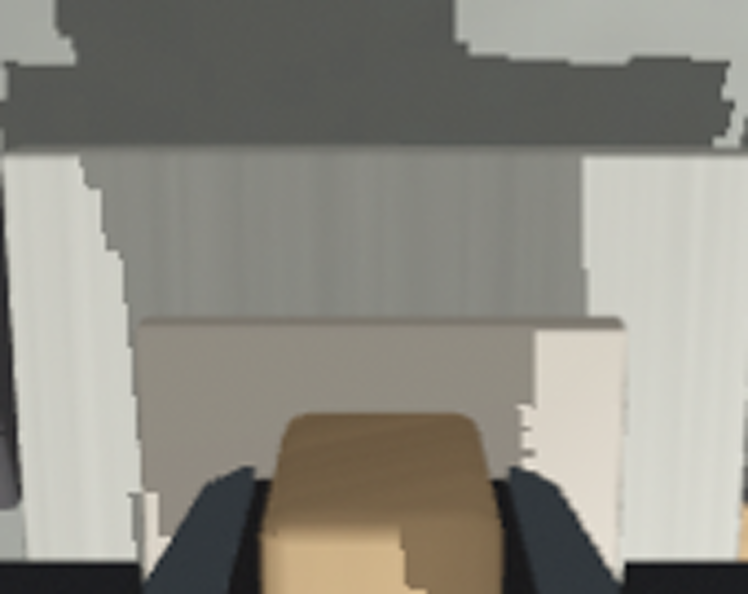

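```bash
cat > rel.py <<'E'
import pickle,sys; from h import *
def tool(n):
    p,s,im=pickle.load(open(n+".pkl","rb")); R=Rn.from_euler("xyz",s["ee_rot"],degrees=True).as_matrix()
    T=np.eye(4);T[:3,:3]=R;T[:3,3]=s["ee_pos"]; q=dict(p); q["pose"]=np.linalg.inv(T)@p["pose"]; return q
k=748/170
C=lambda L:[((a+.5)/k-.5+235,(b+.5)/k-.5+110) for a,b in L]
for n,low,tile in [("b1",[(86,68),(657,68)],[(139,328),(624,328)]),("b2",[(5,157),(745,155)],[(138,328),(625,328)])]:
    q=tool(n); print(n,"cam in tool",q["pose"][:3,3].round(1))
    X=plane(q,C(tile),4.5); print(" tile edge (tool)",X.round(1).tolist(),"w",np.linalg.norm(X[1]-X[0]).round(1))
    for g in np.arange(0,80,1.):
        Y=plane(q,C(low),11.5+g)
        if np.linalg.norm(Y[1]-Y[0])>100: break
    print(" gap",g,Y.round(1).tolist(),"y-mid diff",(Y.mean(0)-X.mean(0)).round(1))
E
python3 rel.py
```

```text
b1 cam in tool [  -0.4  -72.6 -172.2]
 tile edge (tool) [[-29.8, -33.5, 4.5], [29.1, -33.6, 4.5]] w 58.9
 gap 79.0 [[-51.6, -60.6, 90.5], [47.4, -60.7, 90.5]] y-mid diff [ -1.8 -27.1  86. ]
b2 cam in tool [  -0.4  -72.6 -172.2]
 tile edge (tool) [[-30.0, -33.5, 4.5], [29.2, -33.5, 4.5]] w 59.2
 gap 18.0 [[-51.3, -51.6, 29.5], [48.7, -52.0, 29.5]] y-mid diff [ -0.9 -18.3  25. ]
```

```bash
python3 - <<'E'
import cv2
im=cv2.imread("pics/b2.png"); cv2.imwrite("pics/b2_d.png",cv2.resize(im[125:205,220:420],None,fx=4,fy=4,interpolation=cv2.INTER_CUBIC))
E
```

```text
(no output)
```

View pics/b2_d.png

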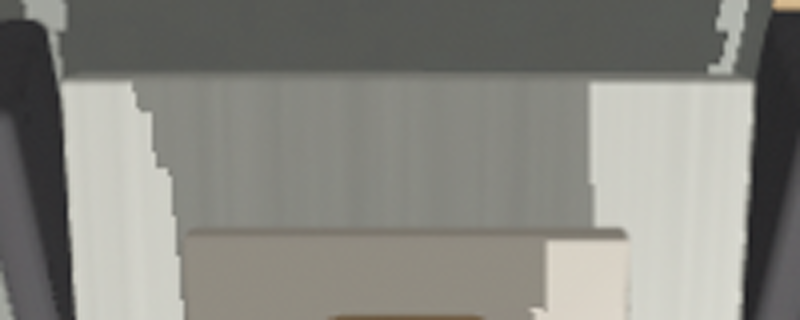

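```bash
cat >> rel.py <<'E'
print("---"); q=tool("b2"); D=lambda L:[((a+.5)/4-.5+220,(b+.5)/4-.5+125) for a,b in L]
X=plane(q,D([(184,239),(628,239)]),4.5); print(X.round(1).tolist())
for g in np.arange(0,80,1.):
    Y=plane(q,D([(62,79),(752,79)]),11.5+g)
    if np.linalg.norm(Y[1]-Y[0])>98.6: break
print(g,Y.round(1).tolist(),(Y-X).mean(0).round(1))
E
python3 rel.py | sed -n '/---/,$p'
```

```text
---
[[-30.2, -33.3, 4.5], [29.2, -33.4, 4.5]]
11.0 [[-49.9, -52.9, 22.5], [49.1, -53.0, 22.5]] [  0.1 -19.5  18. ]
```

The tile is centred to within about 0.3 mm with an 11–12 mm gap, and its edges are parallel to the plate's. Approaching along the face normal.

>>> {"api": "drive_tool", "payload": {
  "motion": [
    [[0.0009, 0, -0.0018], [0, 0, 0]],
    [[0.0009, 0, -0.0018], [0, 0, 0]],
    [[0.0009, 0.0001, -0.0018], [0, 0, 0]],
    [[0.0009, 0, -0.0018], [0, 0, 0]],
    [[0.0005, 0, -0.0009], [0, 0, 0]],
    [[0, 0, 0], [0, 0, 0]],
    [[0, 0, 0], [0, 0, 0]],
    [[0, 0, 0], [0, 0, 0]],
    [[0, 0, 0], [0, 0, 0]],
    [[0, 0, 0], [0, 0, 0]]
  ]
}}

```text
time_s: 25.12
ee_pos: [599.8, 81.4, 92.5]
ee_rot: [152.2, 0.0, 91.8]
force: [1.2, -0.5, -1.8]
gripper_width: 23.9
```

>>> {"api": "drive_tool", "payload": {
  "motion": [
    [[0.0005, 0, -0.0009], [0, 0, 0]],
    [[0, 0, 0], [0, 0, 0]],
    [[0.0005, 0, -0.0009], [0, 0, 0]],
    [[0, 0, 0], [0, 0, 0]],
    [[0, 0, 0], [0, 0, 0]],
    [[0, 0, 0], [0, 0, 0]],
    [[0, 0, 0], [0, 0, 0]],
    [[0, 0, 0], [0, 0, 0]],
    [[0, 0, 0], [0, 0, 0]],
    [[0, 0, 0], [0, 0, 0]]
  ]
}}

```text
time_s: 25.95
ee_pos: [600.8, 81.3, 90.8]
ee_rot: [152.2, 0.0, 91.8]
force: [-5.3, -0.4, 4.5]
gripper_width: 23.7
```

```bash
python3 snap.py b3; python3 - <<'E'
import cv2,pickle
im=cv2.imread("pics/b3.png"); cv2.imwrite("pics/b3_d.png",cv2.resize(im[125:205,220:420],None,fx=4,fy=4,interpolation=cv2.INTER_CUBIC))
print(pickle.load(open("b3.pkl","rb"))[1]["torque"])
E
```

```text
25.95 [600.8  81.3  90.8] [1.5219e+02 1.0000e-02 9.1810e+01] [-5.3 -0.4  4.5] [  8.3  17.5 118.3 -10.6  16.7 -74.1] 23.7
[ 0.0462667   0.33585836 -0.02688925]
```

View pics/b3_d.png

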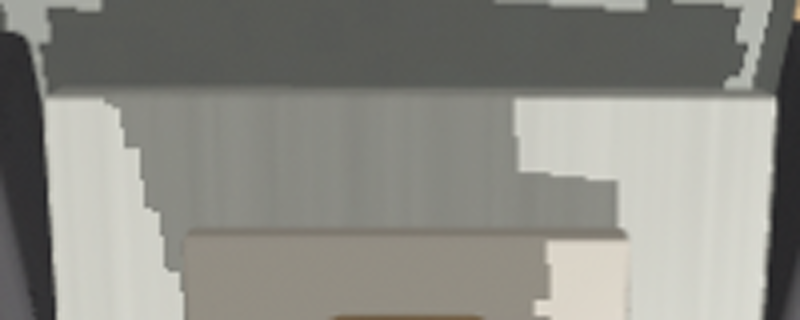

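Contact has begun: force (-5.3, 0, 4.5). I'll compare the torque with the free state to check flushness.

```bash
python3 - <<'E'
import pickle
for n in ["w7","w8","a2","b1","b2","b3"]:
    s=pickle.load(open(n+".pkl","rb"))[1]; print(n,s["force"].round(2),s["torque"].round(3),s["ee_rot"].round(2))
E
```

```text
w7 [-5.92  0.19 15.56] [0.071 0.975 0.025] [ 1.7999e+02 -6.0000e-02  1.8400e+00]
w8 [ 0.02  0.34 -0.07] [-0.004 -0.099 -0.024] [-179.96    0.      1.82]
a2 [0.81 0.17 0.86] [ 0.099 -0.127 -0.014] [ 1.7997e+02 -2.0000e-02  8.9820e+01]
b1 [ 0.36 -0.88 -1.43] [ 0.067  0.249 -0.008] [ 1.5214e+02 -1.0000e-02  9.1840e+01]
b2 [-0.16 -0.24 -1.65] [0.079 0.307 0.004] [152.12  -0.    91.82]
b3 [-5.34 -0.36  4.48] [ 0.046  0.336 -0.027] [1.5219e+02 1.0000e-02 9.1810e+01]
```

>>> {"api": "drive_tool", "payload": {
  "motion": [
    [[0.0005, 0, -0.0009], [0, 0, 0]],
    [[0, 0, 0], [0, 0, 0]],
    [[0, 0, 0], [0, 0, 0]],
    [[0, 0, 0], [0, 0, 0]],
    [[0, 0, 0], [0, 0, 0]],
    [[0, 0, 0], [0, 0, 0]],
    [[0, 0, 0], [0, 0, 0]],
    [[0, 0, 0], [0, 0, 0]],
    [[0, 0, 0], [0, 0, 0]],
    [[0, 0, 0], [0, 0, 0]]
  ]
}}

```text
time_s: 26.83
ee_pos: [600.7, 81.3, 90.5]
ee_rot: [152.2, 0.0, 91.8]
force: [-11.1, 0.2, 12.0]
gripper_width: 23.7
```

```bash
python3 - <<'E'
from workcell import env
s=env.state(); print(s["force"].round(2),s["torque"].round(3),s["ee_rot"].round(2),s["ee_pos"].round(1))
E
```

```text
[-11.09   0.17  11.99] [0.072 0.451 0.014] [1.5218e+02 1.0000e-02 9.1810e+01] [600.7  81.3  90.5]
```

Taking the sensor reference point into account, the torque suggests contact nearer the up-slope edge. I'll tilt by a further 1° and see how the torque responds.

>>> {"api": "drive_tool", "payload": {
  "motion": [
    [[0, 0, 0], [0.0003, -0.009, 0]],
    [[0, 0, 0], [0.0003, -0.009, 0]],
    [[0, 0, 0], [0, 0, 0]],
    [[0, 0, 0], [0, 0, 0]],
    [[0, 0, 0], [0, 0, 0]],
    [[0, 0, 0], [0, 0, 0]],
    [[0, 0, 0], [0, 0, 0]],
    [[0, 0, 0], [0, 0, 0]],
    [[0, 0, 0], [0, 0, 0]],
    [[0, 0, 0], [0, 0, 0]]
  ]
}}

```text
time_s: 27.67
ee_pos: [600.8, 81.3, 90.7]
ee_rot: [151.2, 0.0, 91.8]
force: [-10.6, -0.1, 13.7]
gripper_width: 23.6
```

```bash
python3 snap.py b4; python3 - <<'E'
from workcell import env
import cv2
s=env.state(); print(s["force"].round(2),s["torque"].round(3),s["ee_rot"].round(2),s["ee_pos"].round(1))
im=cv2.imread("pics/b4.png"); cv2.imwrite("pics/b4_d.png",cv2.resize(im[125:205,220:420],None,fx=4,fy=4,interpolation=cv2.INTER_CUBIC))
E
```

```text
27.6667 [600.8  81.3  90.7] [1.5116e+02 1.0000e-02 9.1790e+01] [-10.6  -0.1  13.7] [  8.4  17.4 119.2 -12.3  15.1 -72.3] 23.6
[-8.65  1.   14.01] [0.163 1.225 0.025] [1.5116e+02 1.0000e-02 9.1790e+01] [600.8  81.3  90.8]
```

View pics/b4_d.png

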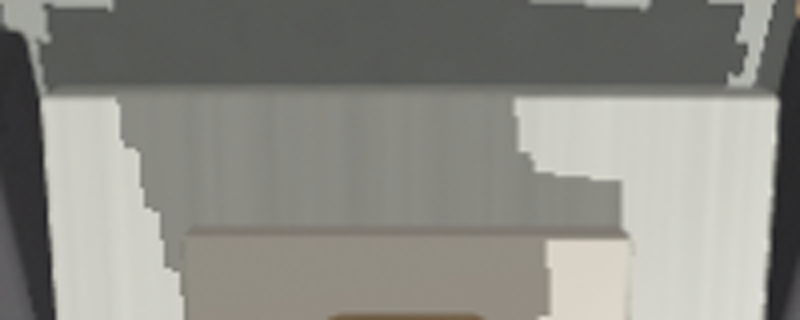

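The torque swung from the up-slope edge to the low edge within that 1°, so flush lies between. Going back about 0.55°.

>>> {"api": "drive_tool", "payload": {
  "motion": [
    [[0, 0, 0], [-0.0002, 0.005, 0]],
    [[0, 0, 0], [-0.0001, 0.0045, 0]],
    [[0, 0, 0], [0, 0, 0]],
    [[0, 0, 0], [0, 0, 0]],
    [[0, 0, 0], [0, 0, 0]],
    [[0, 0, 0], [0, 0, 0]],
    [[0, 0, 0], [0, 0, 0]],
    [[0, 0, 0], [0, 0, 0]],
    [[0, 0, 0], [0, 0, 0]],
    [[0, 0, 0], [0, 0, 0]]
  ]
}}

```text
time_s: 28.55
ee_pos: [601.0, 81.3, 90.6]
ee_rot: [151.7, 0.0, 91.8]
force: [-9.2, 0.3, 12.4]
gripper_width: 23.7
```

```bash
cat > ft.py <<'E'
from workcell import env; import numpy as np
s=env.state(); F=s["force"]-np.array([0,-.4,-1.5]); t=s["torque"]-np.array([.07,.29,0])
a=np.radians(180-s["ee_rot"][0]); u=np.array([np.cos(a),0,np.sin(a)]); n=np.array([-np.sin(a),0,np.cos(a)])
N=F@n; T=F@u; print("N",N.round(1),"T",T.round(1),"Fy",F[1].round(1),"tau",t.round(3),s["ee_rot"].round(2),s["ee_pos"].round(1),s["time_s"])
for d in (.15,.18,.21): print(d,"a_mm",(-1e3*(t[1]+d*T)/N).round(1))
E
python3 ft.py
```

```text
N 16.6 T -1.5 Fy 0.7 tau [-0.     0.525 -0.011] [1.5169e+02 1.0000e-02 9.1800e+01] [601.   81.3  90.6] 28.55
0.15 a_mm -18.1
0.18 a_mm -15.4
0.21 a_mm -12.6
```

>>> {"api": "drive_tool", "payload": {
  "motion": [
    [[-0.0003, 0, -0.0001], [-0.0001, 0.0035, 0]],
    [[0, 0, 0], [0, 0, 0]],
    [[0, 0, 0], [0, 0, 0]],
    [[0, 0, 0], [0, 0, 0]],
    [[0, 0, 0], [0, 0, 0]],
    [[0, 0, 0], [0, 0, 0]],
    [[0, 0, 0], [0, 0, 0]],
    [[0, 0, 0], [0, 0, 0]],
    [[0, 0, 0], [0, 0, 0]],
    [[0, 0, 0], [0, 0, 0]]
  ]
}}

```text
time_s: 29.38
ee_pos: [600.9, 81.4, 90.6]
ee_rot: [151.8, 0.0, 91.8]
force: [-9.5, -0.2, 10.5]
gripper_width: 23.8
```

```bash
python3 ft.py; python3 snap.py b5; python3 snap.py s2 scene; python3 - <<'E'
import cv2
im=cv2.imread("pics/s2.png"); cv2.imwrite("pics/s2_c.png",cv2.resize(im[150:275,285:405],None,fx=5,fy=4.8,interpolation=cv2.INTER_CUBIC))
im=cv2.imread("pics/b5.png"); cv2.imwrite("pics/b5_d.png",cv2.resize(im[125:205,220:420],None,fx=4,fy=4,interpolation=cv2.INTER_CUBIC))
E
```

```text
N 15.0 T -2.7 Fy 0.2 tau [-0.057  0.012 -0.017] [151.85   0.    91.81] [600.9  81.4  90.6] 29.3833
0.15 a_mm 26.6
0.18 a_mm 32.1
0.21 a_mm 37.6
29.3833 [600.9  81.4  90.6] [151.85   0.    91.81] [-9.5 -0.2 10.5] [  8.3  17.5 118.6 -11.1  16.2 -73.6] 23.8
29.4333 [600.9  81.3  90.6] [1.5185e+02 1.0000e-02 9.1810e+01] [-7.9  0.1 11.5] [  8.3  17.5 118.6 -11.1  16.2 -73.6] 24.0
```

View pics/s2_c.png

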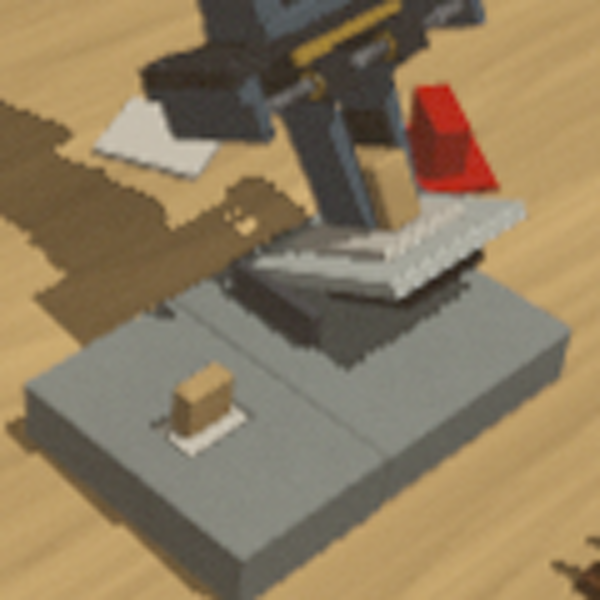

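View pics/b5_d.png

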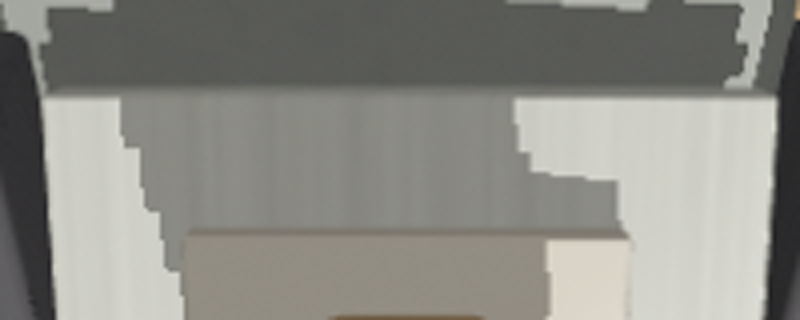

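Centre of pressure is very sensitive to tilt, so the tile is seated and only the grip moment changes. Nudging 0.1° back to balance it.

>>> {"api": "drive_tool", "payload": {
  "motion": [
    [[-0.0005, 0, -0.0002], [0, -0.0018, 0]],
    [[0, 0, 0], [0, 0, 0]],
    [[0, 0, 0], [0, 0, 0]],
    [[0, 0, 0], [0, 0, 0]],
    [[0, 0, 0], [0, 0, 0]],
    [[0, 0, 0], [0, 0, 0]],
    [[0, 0, 0], [0, 0, 0]],
    [[0, 0, 0], [0, 0, 0]],
    [[0, 0, 0], [0, 0, 0]],
    [[0, 0, 0], [0, 0, 0]]
  ]
}}

```text
time_s: 30.32
ee_pos: [600.9, 81.4, 90.6]
ee_rot: [151.7, 0.0, 91.8]
force: [-7.6, -0.8, 10.8]
gripper_width: 23.9
```

```bash
python3 ft.py
```

```text
N 14.4 T -0.8 Fy -0.4 tau [-0.118  0.189 -0.123] [1.517e+02 1.000e-02 9.181e+01] [600.9  81.4  90.6] 30.3167
0.15 a_mm -4.5
0.18 a_mm -2.8
0.21 a_mm -1.1
```

```bash
python3 snap.py b6; python3 - <<'E'
import sys,io,contextlib
with contextlib.redirect_stdout(io.StringIO()):
    from rel import *
q=tool("b6"); X=plane(q,D([(184,239),(628,239)]),4.5)
for g in (0,):
    Y=plane(q,D([(43,97),(776,97)]),11.5); print(Y.round(1).tolist(),np.linalg.norm(Y[1]-Y[0]),(Y-X).mean(0).round(2))
from workcell import env
p=env.camera_params("wrist")
im=cv2.imread("pics/b6.png"); cv2.imwrite("pics/b6_d.png",cv2.resize(im[30:230,80:420],None,fx=2.3,fy=2.3,interpolation=cv2.INTER_CUBIC))
E
```

```text
30.3167 [600.9  81.4  90.6] [1.517e+02 1.000e-02 9.181e+01] [-7.6 -0.8 10.8] [  8.3  17.5 118.7 -11.3  15.9 -73.3] 23.9
[[-49.8, -51.6, 11.5], [49.8, -51.7, 11.5]] 99.59412278756739 [  0.46 -18.23   7.  ]
```

View pics/b6_d.png

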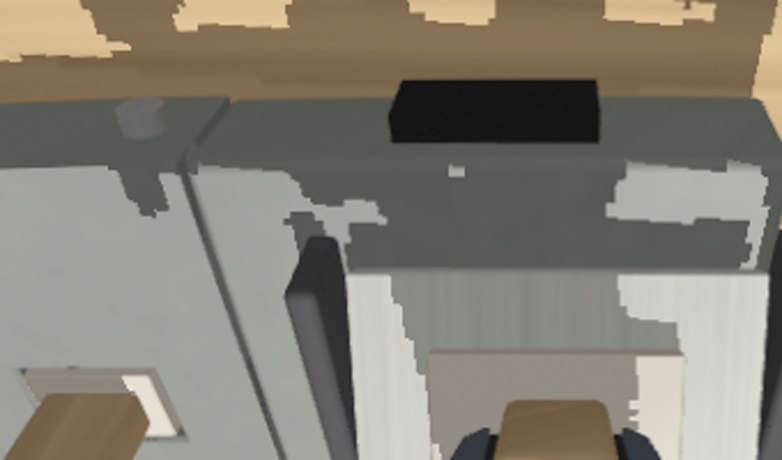

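In y the tile is about 0.5 mm off, and it sits about 1.7 mm low on the slope; image and pose agree. I'll lift 5 mm, shift and press again.

>>> {"api": "drive_tool", "payload": {
  "motion": [
    [[-0.0012, 0, 0.0022], [0, 0, 0]],
    [[-0.0012, 0, 0.0022], [0, 0, 0]],
    [[0.0015, 0.0005, 0.0008], [0, 0, 0]],
    [[0, 0, 0], [0, 0, 0]],
    [[0.0008, 0, -0.0014], [0, 0, 0]],
    [[0.0004, 0, -0.0008], [0, 0, 0]],
    [[0.0004, 0, -0.0008], [0, 0, 0]],
    [[0.0004, 0, -0.0007], [0, 0, 0]],
    [[0.0004, 0, -0.0007], [0, 0, 0]],
    [[0, 0, 0], [0, 0, 0]]
  ]
}}

```text
time_s: 31.2
ee_pos: [601.3, 81.8, 90.8]
ee_rot: [151.8, 0.0, 91.8]
force: [-7.7, 0.3, 6.8]
gripper_width: 23.8
```

>>> {"api": "drive_tool", "payload": {
  "motion": [
    [[0, 0, 0], [0, 0, 0]],
    [[0, 0, 0], [0, 0, 0]],
    [[0, 0, 0], [0, 0, 0]],
    [[0, 0, 0], [0, 0, 0]],
    [[0, 0, 0], [0, 0, 0]],
    [[0, 0, 0], [0, 0, 0]],
    [[0, 0, 0], [0, 0, 0]],
    [[0, 0, 0], [0, 0, 0]],
    [[0, 0, 0], [0, 0, 0]],
    [[0, 0, 0], [0, 0, 0]]
  ]
}}

```text
time_s: 32.03
ee_pos: [601.3, 81.8, 90.8]
ee_rot: [151.8, 0.0, 91.8]
force: [-7.6, -0.4, 6.6]
gripper_width: 23.9
```

```bash
python3 ft.py; python3 snap.py b7;python3 - <<'E'
import cv2
im=cv2.imread("pics/b7.png"); cv2.imwrite("pics/b7_d.png",cv2.resize(im[125:205,220:420],None,fx=4,fy=4,interpolation=cv2.INTER_CUBIC))
E
```

```text
N 10.7 T -2.8 Fy -0.0 tau [ 0.011  0.191 -0.02 ] [1.5182e+02 1.0000e-02 9.1810e+01] [601.3  81.8  90.8] 32.0333
0.15 a_mm 22.0
0.18 a_mm 30.0
0.21 a_mm 37.9
32.0333 [601.3  81.8  90.8] [1.5182e+02 1.0000e-02 9.1810e+01] [-7.6 -0.4  6.6] [  8.4  17.5 118.6 -11.2  16.2 -73.4] 23.9
```

View pics/b7_d.png

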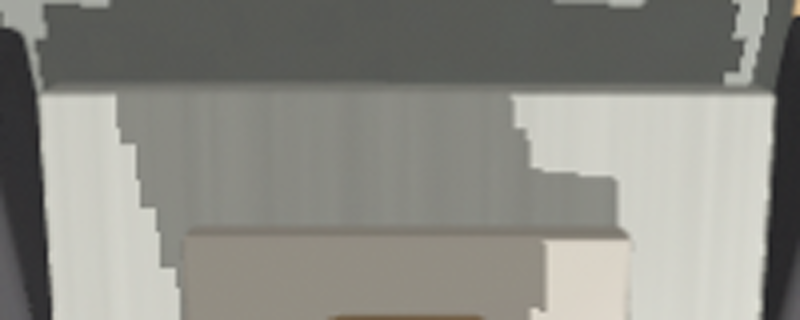

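>>> {"api": "drive_tool", "payload": {
  "motion": [
    [[-0.0014, 0, 0.0026], [0, 0, 0]],
    [[-0.0014, 0, 0.0026], [0, 0, 0]],
    [[0.0012, 0.0002, 0.0006], [0.0001, -0.0025, 0]],
    [[0, 0, 0], [0, 0, 0]],
    [[0, 0, 0], [0, 0, 0]],
    [[0, 0, 0], [0, 0, 0]],
    [[0, 0, 0], [0, 0, 0]],
    [[0, 0, 0], [0, 0, 0]],
    [[0, 0, 0], [0, 0, 0]],
    [[0, 0, 0], [0, 0, 0]]
  ]
}}

```text
time_s: 32.92
ee_pos: [600.4, 82.0, 95.9]
ee_rot: [151.7, 0.0, 91.8]
force: [0.7, 1.0, -1.1]
gripper_width: 23.9
```

```bash
python3 ft.py|head -1; python3 snap.py b8;python3 - <<'E'
import cv2
im=cv2.imread("pics/b8.png"); cv2.imwrite("pics/b8_d.png",cv2.resize(im[125:205,220:420],None,fx=4,fy=4,interpolation=cv2.INTER_CUBIC))
E
```

```text
N 0.1 T 0.8 Fy 1.4 tau [-0.022 -0.013  0.059] [1.5167e+02 1.0000e-02 9.1810e+01] [600.4  82.   95.9] 32.9167
32.9167 [600.4  82.   95.9] [1.5167e+02 1.0000e-02 9.1810e+01] [ 0.7  1.  -1.1] [  8.4  17.  118.4 -11.   16.7 -73.6] 23.9
```

View pics/b8_d.png

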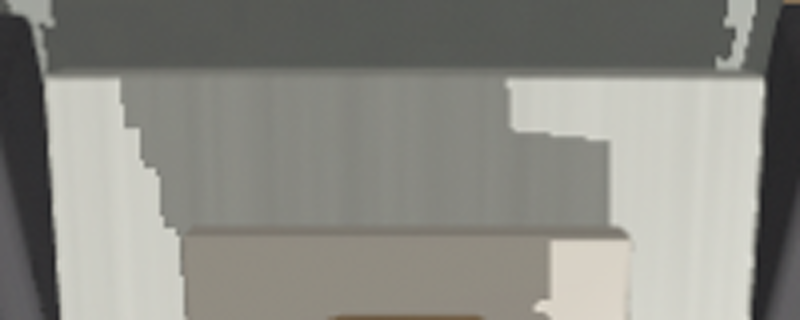

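```bash
python3 - <<'E'
import io,contextlib
with contextlib.redirect_stdout(io.StringIO()):
    from rel import *
q=tool("b8"); X=plane(q,D([(184,239),(629,239)]),4.5)
for g in (3,5,6):
    Y=plane(q,D([(46,77),(765,77)]),11.5+g); print(g,np.linalg.norm(Y[1]-Y[0]).round(1),(Y-X).mean(0).round(2))
E
```

```text
3 98.9 [ -0.16 -20.63  10.  ]
5 100.0 [ -0.17 -20.43  12.  ]
6 100.5 [ -0.17 -20.33  13.  ]
```

Free again and centred: 20.4 mm to the low edge, y within 0.2 mm. Pressing straight along the normal.

>>> {"api": "drive_tool", "payload": {
  "motion": [
    [[0.0007, 0, -0.0013], [0, 0, 0]],
    [[0.0007, 0, -0.0013], [0, 0, 0]],
    [[0.0005, 0, -0.0009], [0, 0, 0]],
    [[0.0002, 0, -0.0005], [0, 0, 0]],
    [[0.0002, 0, -0.0005], [0, 0, 0]],
    [[0.0002, 0, -0.0005], [0, 0, 0]],
    [[0.0005, 0, -0.0009], [0, 0, 0]],
    [[0.0005, 0, -0.0009], [0, 0, 0]],
    [[0, 0, 0], [0, 0, 0]],
    [[0, 0, 0], [0, 0, 0]]
  ]
}}

```text
time_s: 33.8
ee_pos: [602.7, 82.0, 91.5]
ee_rot: [151.6, 0.0, 91.8]
force: [-16.7, 0.7, 21.7]
gripper_width: 23.6
```

```bash
python3 ft.py
```

```text
N 28.3 T -3.7 Fy 1.1 tau [0.046 1.148 0.084] [1.5162e+02 2.0000e-02 9.1790e+01] [602.7  82.   91.5] 33.8
0.15 a_mm -21.0
0.18 a_mm -17.1
0.21 a_mm -13.2
```

Too firm at 28 N. Easing off to a gentle push.

>>> {"api": "drive_tool", "payload": {
  "motion": [
    [[-0.0006, 0, 0.001], [0, 0.0012, 0]],
    [[-0.0006, 0, 0.001], [0, 0, 0]],
    [[-0.0003, 0, 0.0001], [0, 0, 0]],
    [[0, 0, 0], [0, 0, 0]],
    [[0, 0, 0], [0, 0, 0]],
    [[0, 0, 0], [0, 0, 0]],
    [[0, 0, 0], [0, 0, 0]],
    [[0, 0, 0], [0, 0, 0]],
    [[0, 0, 0], [0, 0, 0]],
    [[0, 0, 0], [0, 0, 0]]
  ]
}}

```text
time_s: 34.63
ee_pos: [602.6, 82.1, 91.5]
ee_rot: [151.7, 0.0, 91.8]
force: [-3.7, -0.1, 5.1]
gripper_width: 23.9
```

```bash
python3 ft.py; python3 snap.py b9;python3 - <<'E'
import cv2
im=cv2.imread("pics/b9.png"); cv2.imwrite("pics/b9_d.png",cv2.resize(im[125:205,220:420],None,fx=4,fy=4,interpolation=cv2.INTER_CUBIC))
E
```

```text
N 7.5 T -0.1 Fy 0.3 tau [ 0.006  0.075 -0.035] [151.71   0.    91.81] [602.6  82.1  91.5] 34.6333
0.15 a_mm -7.1
0.18 a_mm -6.5
0.21 a_mm -6.0
34.6333 [602.6  82.1  91.5] [151.71   0.    91.81] [-3.7 -0.1  5.1] [  8.4  17.6 118.4 -11.3  16.2 -73.4] 23.9
```

View pics/b9_d.png

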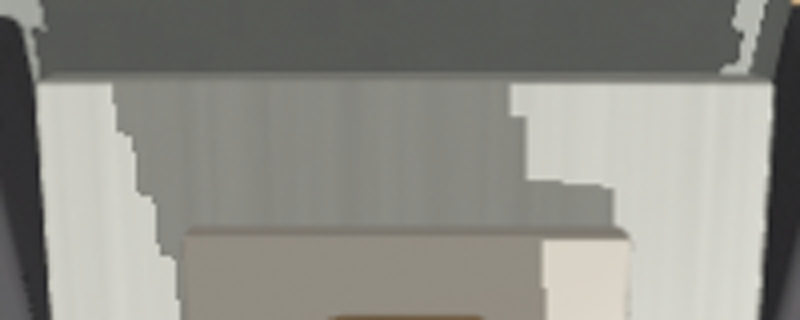

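>>> {"api": "drive_tool", "payload": {
  "motion": [
    [[0.0002, 0, -0.0004], [0, 0, 0]],
    [[0, 0, 0], [0, 0, 0]],
    [[0, 0, 0], [0, 0, 0]],
    [[0, 0, 0], [0, 0, 0]],
    [[0, 0, 0], [0, 0, 0]],
    [[0, 0, 0], [0, 0, 0]],
    [[0, 0, 0], [0, 0, 0]],
    [[0, 0, 0], [0, 0, 0]],
    [[0, 0, 0], [0, 0, 0]],
    [[0, 0, 0], [0, 0, 0]]
  ]
}}

```text
time_s: 35.52
ee_pos: [602.6, 82.1, 91.5]
ee_rot: [151.7, 0.0, 91.8]
force: [-6.6, 0.5, 8.9]
gripper_width: 23.8
```

```bash
python3 ft.py; python3 snap.py z1; python3 snap.py s3 scene;python3 - <<'E'
import io,contextlib
with contextlib.redirect_stdout(io.StringIO()):
    from rel import *
q=tool("b9"); X=plane(q,D([(184,239),(629,239)]),4.5)
Y=plane(q,D([(38,82),(771,82)]),11.5); print(np.linalg.norm(Y[1]-Y[0]).round(1),(Y-X).mean(0).round(2))
im=cv2.imread("pics/s3.png"); cv2.imwrite("pics/s3_c.png",cv2.resize(im[140:275,285:445],None,fx=4.4,fy=4.4,interpolation=cv2.INTER_CUBIC))
E
```

```text
N 12.3 T -0.8 Fy 0.9 tau [0.007 0.261 0.034] [151.7    0.    91.81] [602.6  82.1  91.5] 35.5167
0.15 a_mm -10.9
0.18 a_mm -8.8
0.21 a_mm -6.8
35.5167 [602.6  82.1  91.5] [151.7    0.    91.81] [-6.6  0.5  8.9] [  8.4  17.6 118.4 -11.3  16.2 -73.3] 23.8
35.5667 [602.6  82.1  91.5] [151.7    0.    91.81] [-5.8  0.8  8.3] [  8.4  17.6 118.4 -11.3  16.1 -73.3] 24.0
99.3 [ -0.3  -20.26   7.  ]
```

View pics/s3_c.png

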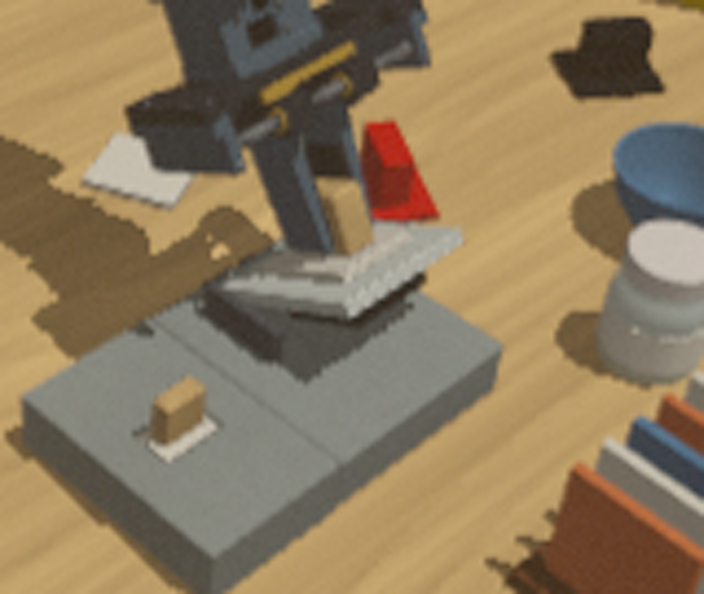

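```bash
python3 - <<'E'
import cv2,numpy as np
T=[cv2.resize(cv2.imread(f"pics/{n}.png")[180:222,350:400],None,fx=7.5,fy=7.5,interpolation=cv2.INTER_NEAREST) for n in("scene0","s3")]
cv2.imwrite("pics/cmp.png",np.hstack(T))
E
```

```text
(no output)
```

View pics/cmp.png

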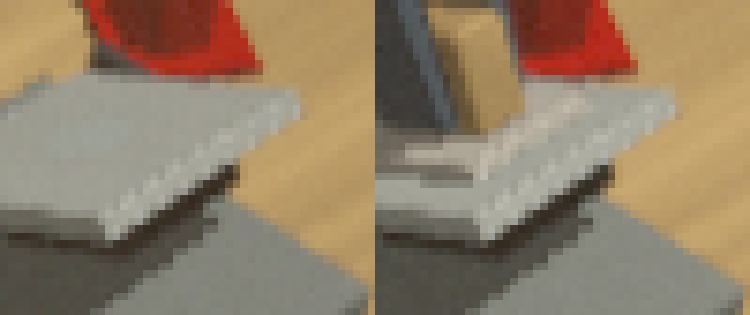

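The plate's edges are pixel-identical before and after, so the slope is unchanged. The tile lies flush and centred, and the push is about 12 N and steady. Handing in.

```bash
python3 - <<'E'
from workcell import env
print(env.job_done()); s=env.state(); print(s["force"].round(1),s["gripper_width"],s["time_s"])
E
```

```text
the job is handed in; nothing more can be done
None
the job is handed in; nothing more can be done
```

I pressed the reference insert home and let go of it. The job was then handed in with the gripper still holding the sample on the sloped face. It was handed in at about 35.6 s; no verdict is reported.

- **Insert:** I pressed it down with about 31 N against a hard stop. After release, the last view showed its ceramic top level with the deck and inside the well.
- **Sample on the face:** the tile is square to the face at about 28.3° tilt. It is centred to about 0.3 mm, with 20.3 mm to the low edge where 20 mm is ideal.
- **Push:** the steady push is about 12 N. The pressure centre is about 9 mm from the tile's middle, well inside the tile, so I take it as flush.
- **Face slope:** the outline of the face in the scene picture matches the start of the job, pixel for pixel. I did not knowingly touch the other things on the bench, but I made no separate check of them at the end.

**Checks that disagreed or needed mending:**
- The first estimates of the tilt ran from 23° to 31°. A combined fit gave 27.8°, and torque readings at contact refined that to 28.3°.
- The first placement was about 1.7 mm low on the slope, so I lifted the tile and placed it again. The first lift only partly corrected it, so I did a second.
- During the second re-press the push briefly reached about 28 N, just under the 30 N limit, and I eased it off.

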